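# Weigh the toppled tea tin on the beam scale

### The arm

A 6-joint arm with a two-finger parallel gripper is mounted at the origin on the work surface. World frame = base frame: x ahead of the robot, y to its left, z up, the work surface at z = 0. Lengths are in m, angles in rad, forces in N, time in s.
With the tool pointing down it reaches from about 0.3 to 0.775 m from the base axis. Payload 14.6 kg.
Tool frame: the origin (TCP) lies between the finger pads; the fingertips stand 11 mm ahead of it and the grasp point (between the pads) lies 8 mm behind it; z points along the fingers, y is the direction in which the jaws open and shut (so a half turn about z gives the same grasp; the last joint's range is limited). The gripper opens to 85 mm and grips with 20 to 120 N. Pads are 22 mm wide; open, the fingers measure 114 mm over their backs; the gripper's body (76 mm by 85 mm) begins 54 mm behind the grasp point. The pads swing forward as they close: fully open they stand 13 mm farther back than shut.
Start: joints at [-1.257, 0.3, 1.521, -0, 1.321, -0.067], TCP at [0.204, -0.511, 0.217] pointing down, gripper open.
Joint ranges: [-3.03, 3.03], [-0.79, 2.21], [0.23, 2.52], [-1.04, 4.18], [0, 3.07], [-2.55, 2.55]. Speed limits (rad/s): [2.22, 2.22, 2.57, 3.14, 3.14, 3.14].

### API

Orientations are given as a rotation vector (axis times angle).
In Python, from cell import status, camera, camera_info, manip, find_in, regions_of, pinpoint gives the robot as it stands.
- The arm moves only by the tool move_arm, never from a script. Its argument "series" is a list that holds one entry, the list of rows, each a list of 4 numbers: the shift along the world's x, y, z in mm, then the turn about the world's z in degrees. In form: [[[x, y, z, turn], ...]]. A call has 1 to 20 rows; each row is the pose to reach, as a shift and turn from the pose commanded when the call began; what a row does not reach only later rows make up. A row lasts 1/12 s, in which the tool goes at most 41.7 mm and 7.16 degrees, less where a joint would pass 70% of its speed; a pose out of reach is approached as far as the arm can. A call with a gripper value outside its range is refused whole. "gripper" is the finger opening in mm, from 0 to 85.4, set as the call begins (left out, the last holds). The fingers move at their own pace and stop on an object; "force" is the grip in N (left out, the last holds). Time passes only in rows, so rows that repeat a pose let the fingers close. It gives the time, the measured TCP pose, the force and the opening at its end, in the units of the state.
- status.get_state(): the state, without advancing time (a new reading comes with each control period).
- camera(name): name is "scene" or "top" or "wrist"; returns the picture (480x640x3 uint8, red, green, blue); there is no depth.
- camera_info(name): a dict with "K" (3x3 intrinsics, pixels), "cam_to_world" (4x4, takes a point from camera to world coordinates); the wrist camera has in their place "T_tool_cam" (4x4, takes a point from camera to tool coordinates, whose origin is the TCP and whose axes are the flange's). Camera axes: x right, y up, looking along -z (the intrinsics and any distortion apply to the point x, -y, -z); pixel columns grow to the right and rows downward; lengths in m; the calibration is good to about 2 mm. The wrist camera is an equidistant fisheye: a pixel r from the principal point sees the ray r / f radians off the axis. A picture is of the moment at which its call begins: read the wrist's pose just before it. camera_info takes no time and is no camera call.
- manip.close_job(): hands the job in, once; it reports no verdict.
Trained networks look in the newest picture that a camera, given by its name, has taken for a name from the list of things; names that differ only in an ending like _2 or _b are one class to them, and where a whole thing is asked for, a point or a joint stands for the part that bears it (a point fixed in the world has none). Each returns a list of dicts, best first, with "conf" (0 to 1); they miss things now and then, are a little off and sometimes report something else, mostly with a low value. They report only what shows in the picture. A call takes as long as a camera call. They do not tell look-alikes from the thing itself.
- find_in(name, camera): "rect" ([centre column, centre row, width, height] in pixels, round what is visible of it).
- regions_of(name, camera): "mask" (480x640 bool, what is visible of it) and "rect" ([centre column, centre row, width, height] in pixels, round what is visible of it).
- pinpoint(name, camera): "uv" ([column, row] in pixels: a listed point, or the origin of a listed thing).
The state is a dict: "time_s": time; "q": joint angles; "joint_velocities": joint speeds; "tau": joint torques, N m; "ee_pos": TCP position; "tcp_rot": TCP orientation; "force": force on the tool from outside, world axes, zero at the start; "torque": the same for the moment, N m; "gripper_width": finger opening in m.
Only numpy, scipy, OpenCV 4.12 (cv2) and the standard library are available. Lean on these libraries where they do the work, as an engineer would, in place of code of your own. Each camera call takes 0.05 s, during which the arm holds its last target.

### The job

The red tea tin has toppled over: stand it upright on the counter and let go of it, then take it again and set it gently upright, wholly on the platform of the beam scale. Then slide the poise along the beam until, with your hand off it, the red pointer comes to rest within the green mark. Leave the other things on the counter where they are.

Things in the scene. Friction and masses are not known exactly. Their poses are not given: they have to be found in the camera images.
- tin: Tea tin, 56 x 56 mm square, 110 mm tall: red with a white band; brass lid (50 x 50 mm, the top 12 mm, firmly shut). 0.21 to 0.42 kg (contents vary), centre of mass 50 to 56 mm from the base. Origin: centre of its base; its z axis points from base to lid. It starts lying on a flat side on the counter, z axis level.
- scale: Beam scale, grey base 150 x 470 mm, 40 mm tall, fixed. Origin: centre of its underside; y runs along the beam from platform to pointer, x is level across it. Platform centre at y = -155 mm; two fulcrum posts at y = -40 mm, 140 mm high, 62 mm over their outsides, fulcrum height 125 mm. Nothing overhangs the platform or the beam.
- index_mark (a point): Middle of the green mark, 11 mm tall, on the white index plate (50 mm wide along the beam, its top 178 mm above the counter, standing 22 mm to the scale's -x side of the beam). The red pointer moves up and down in front of it, on the plate's +x side.
- platform_top (a point): Centre of the top of the steel platform, 130 x 130 mm, 68 mm above the counter when the pointer is centred; axes as the scale's. It stays level and sinks or rises as the beam tips, 8.4 mm either way. Empty it stands at its highest and gives way softly under the tin, by up to 17 mm.
- poise_knob (a point): Point on the poise's knob to grip: a black square knob 20 x 20 mm, 34 mm tall (top 11 mm above this point, foot 23 mm below), on a brass block 34 mm across the beam, 28 mm along it, 36 mm tall, that rides on the beam. The point lies 42 mm above the beam's middle line and rises and sinks with the beam.
- pointer_tip (a point): Tip of the red pointer at the end of the beam, 250 mm from the fulcrum.
- poise (a joint): Position of the poise along the notched beam, m: 0 at its inner end (50 mm from the fulcrum), growing to 0.16 towards the pointer. About 1.2 N of friction; it stays where it is left; the notches are marks only, it can stop anywhere. It starts near the inner end; with the tin loaded the balance lies at about 0.045 to 0.15.
- beam (a joint): Tilt of the beam, rad: 0 = level, pointer in the middle of the mark; positive = pointer up; stops at +-0.12. Load on the platform lifts the pointer; the poise moved outward lowers it, 0.029 rad per 10 mm between the stops. It settles within 1 s of letting the poise go; while the poise is held the pointer does not tell the balance.
- cups: Bystander: stack of five white and terracotta paper cups, 74 mm across the rim, 122 mm tall. Origin: centre of its underside.
- sugar_jar: Bystander: amber jar with brass lid, 84 mm across, 150 mm tall. Origin: centre of its underside.
- mug: Bystander: blue mug, 82 mm across, 90 mm tall, with a handle. Origin: centre of its underside.
- tea_box: Bystander: yellow and red tea box, 70 x 140 x 60 mm tall. Origin: centre of its underside.
- tea_box2: Bystander: green and white tea box, 60 x 120 x 45 mm tall. Origin: centre of its underside.
- spoon: Bystander: steel spoon lying flat, 170 mm long. Origin: centre of its underside.
Things that resemble listed ones, but are neither listed nor needed, are in the scene too. What is shaped like the tin but black is not meant.

How it is judged:
On the way, in this order (a step that is already met when the one before it is completed fails the run):
1. the tin stands upright on the counter, let go (angle between tin's own z axis and vertical below 0.1 rad and contact force between the fingers and tin below 0.1 N and height (world z) of tin below 0.008 m and linear speed of tin below 0.03 m/s), for 0.3 s.
2. the tin stands upright, wholly on the scale's platform, let go (angle between tin's own z axis and vertical below 0.1 rad and contact force between the fingers and tin below 0.1 N and x of tin in the frame of platform_top between -0.036 and 0.036 m and y of tin in the frame of platform_top between -0.036 and 0.036 m and z of tin in the frame of platform_top between -0.006 and 0.006 m), for 0.5 s.
3. the pointer rests within the green mark with the poise let go (all of step 2 and value of joint beam between -0.022 and 0.022 rad and velocity of joint beam between -0.03 and 0.03 rad/s and contact force between the fingers and scale below 0.1 N), for 0.5 s.
At the end, for the whole second after the job is handed in: The tin stands upright (within 0.1 rad), at rest and let go, on the scale's platform with its base centre within 36 mm of the platform's centre along each side, and the pointer rests within the green mark (beam within 0.022 rad of level, 5.5 mm at the tip) (all of step 2 and value of joint beam between -0.022 and 0.022 rad and velocity of joint beam between -0.03 and 0.03 rad/s and linear speed of tin below 0.03 m/s); the robot touches nothing.
It fails at once if the tin is dropped or rammed onto the platform (over 60 N) (contact force between tin and scale above 60 N).
It fails at once if another thing on the counter is pushed away (over 30 mm) or knocked over (distance of any of cups, sugar_jar, mug, tea_box, tea_box2, spoon from where it was at the start of the episode above 0.03 m or angle between any of cups, sugar_jar, mug, tea_box, tea_box2, spoon's own z axis and vertical above 0.4 rad).
It also fails if it takes over 72 s, if anything falls off the work surface, if the arm or the gripper's body presses on something with over 40 N, if the wrist force passes 120 N, or if a joint passes its speed limit or range.

## Working session

There is one attempt and no reset: what is moved stays moved. The work goes in short steps, Python scripts to look and compute and a tool call to move; the robot and the scene stay as the last step left them, time stands still between calls to the robot, and variables do not carry over. Pictures are saved under pics/ and viewed, and the job is handed in when it is done.

Besides the shell and the picture viewer there is one more tool, called after "Call:" by a JSON object that holds its "method" and its "body", one argument or row to a line. move_arm: Moves the arm, as the interface text tells. Its arguments: {"type":"object","properties":{"series":{"type":"array","items":{"type":"array","items":{"type":"array","items":{"type":"number"}}}},"gripper":{"type":"number"},"force":{"type":"number"}},"required":["series"]}

```bash
mkdir -p pics; ls
cat > h.py <<'E'
import numpy as np, cv2
from cell import status, camera, camera_info, manip, find_in, regions_of, pinpoint
def save(img,name,crop=None,s=1):
    if crop: 
        a,b,c,d=crop; img=img[b:d,a:c]
    if s!=1: img=cv2.resize(img,None,fx=s,fy=s,interpolation=cv2.INTER_CUBIC)
    cv2.imwrite('pics/'+name+'.png',cv2.cvtColor(np.ascontiguousarray(img),cv2.COLOR_RGB2BGR))
def ray(cam,uv):
    i=camera_info(cam);K=np.array(i['K']);T=np.array(i['cam_to_world'])
    d=np.array([(uv[0]-K[0,2])/K[0,0],-(uv[1]-K[1,2])/K[1,1],-1.])
    return T[:3,3],T[:3,:3]@d
def atz(cam,uv,z):
    o,d=ray(cam,uv); return o+d*(z-o[2])/d[2]
def tri(c1,u1,c2,u2):
    o1,d1=ray(c1,u1);o2,d2=ray(c2,u2);d1/=np.linalg.norm(d1);d2/=np.linalg.norm(d2)
    s=np.linalg.lstsq(np.c_[d1,-d2],o2-o1,rcond=None)[0]
    p,q=o1+d1*s[0],o2+d2*s[1]; return (p+q)/2,np.linalg.norm(p-q)
def proj(cam,p):
    i=camera_info(cam);K=np.array(i['K']);T=np.linalg.inv(np.array(i['cam_to_world']))
    c=T[:3,:3]@np.array(p)+T[:3,3]; return np.array([K[0,2]+K[0,0]*c[0]/-c[2],K[1,2]-K[1,1]*c[1]/-c[2]])
E
python3 - <<'E'
from h import *
np.set_printoptions(precision=3,suppress=True)
for c in ['scene','top','wrist']:
    save(camera(c),'a_'+c); i=camera_info(c); print(c,{k:(np.array(v) if not isinstance(v,str) else v) for k,v in i.items()})
    for n in ['tin','scale','platform_top','poise_knob','pointer_tip','index_mark']:
        if c=='wrist' and n!='tin': continue
        print(n,[(round(r['conf'],2),np.round(r['rect'])) for r in find_in(n,c)][:3] if n in('tin','scale') else '', [(round(r['conf'],2),np.round(r['uv'],1)) for r in pinpoint(n,c)][:3])
print(status.get_state())
E
```

```text
pics
scene {'K': array([[500.372,   0.   , 310.3  ],
       [  0.   , 500.372, 252.41 ],
       [  0.   ,   0.   ,   1.   ]]), 'cam_to_world': array([[-0.846, -0.422,  0.327,  0.952],
       [ 0.534, -0.669,  0.517,  0.538],
       [ 0.001,  0.612,  0.791,  1.077],
       [ 0.   ,  0.   ,  0.   ,  1.   ]])}
tin [(0.91, array([327., 216.,  23.,  43.])), (0.89, array([277., 197.,  35.,  36.])), (0.57, array([375., 369., 199., 190.]))] [(0.85, array([324.8, 201.7])), (0.73, array([283.2, 186.2]))]
scale [(0.69, array([374., 368., 202., 186.])), (0.22, array([278., 370.,  40.,  63.]))] [(0.84, array([365.3, 364.1])), (0.38, array([378.5, 274.7]))]
platform_top  [(0.75, array([320.7, 303.8])), (0.18, array([279.8, 156.4]))]
poise_knob  [(0.86, array([384.4, 339.6]))]
pointer_tip  [(0.82, array([448.1, 414. ])), (0.49, array([324.6, 301.5]))]
index_mark  [(0.74, array([454.2, 403.9]))]
top {'K': array([[596.997,   0.   , 318.331],
       [  0.   , 596.997, 231.696],
       [  0.   ,   0.   ,   1.   ]]), 'cam_to_world': array([[-0.014,  0.998, -0.053,  0.464],
       [-1.   , -0.014, -0.008
[... 622 characters left out ...]

       [  0.   , 371.648, 240.984],
       [  0.   ,   0.   ,   1.   ]]), 'T_tool_cam': array([[ 0.   ,  0.963,  0.269,  0.069],
       [ 1.   , -0.   , -0.001, -0.   ],
       [-0.001,  0.269, -0.963, -0.157],
       [ 0.   ,  0.   ,  0.   ,  1.   ]])}
tin [] []
{'time_s': 1.05, 'q': array([-1.257,  0.3  ,  1.521, -0.   ,  1.321, -0.067]), 'joint_velocities': array([-0.   , -0.001,  0.   ,  0.001,  0.002,  0.   ]), 'tau': array([  0.002, -54.336, -36.199,   0.   ,   0.001,  -0.   ]), 'ee_pos': array([ 0.204, -0.511,  0.217]), 'tcp_rot': array([-3.085, -0.595,  0.   ]), 'force': array([-0.407, -0.129,  0.839]), 'torque': array([ 0.032, -0.035, -0.049]), 'gripper_width': 0.08546079182243699}
```

View pics/a_scene.png

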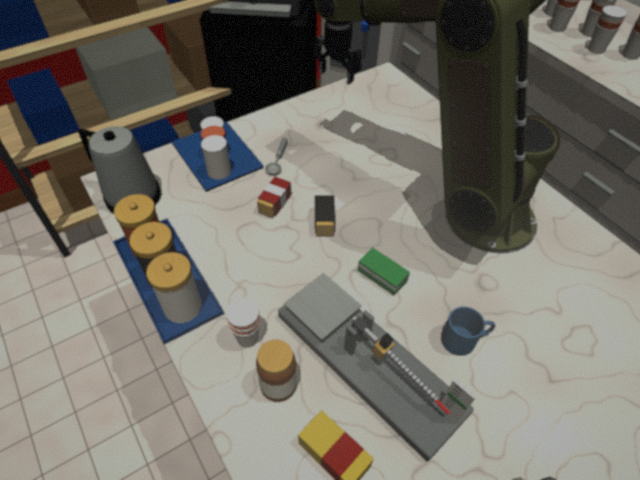

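View pics/a_top.png

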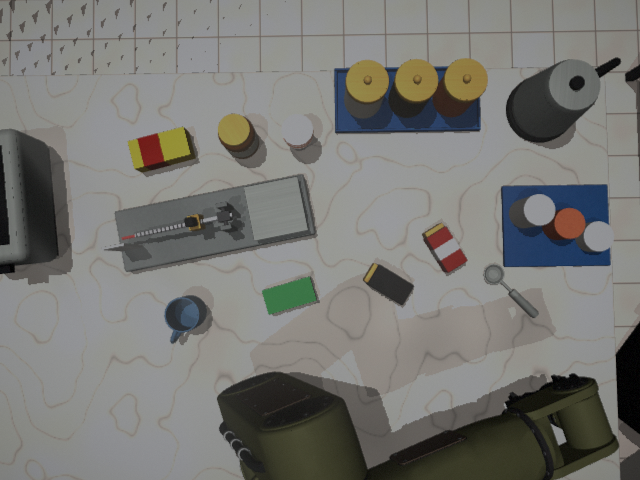

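View pics/a_wrist.png

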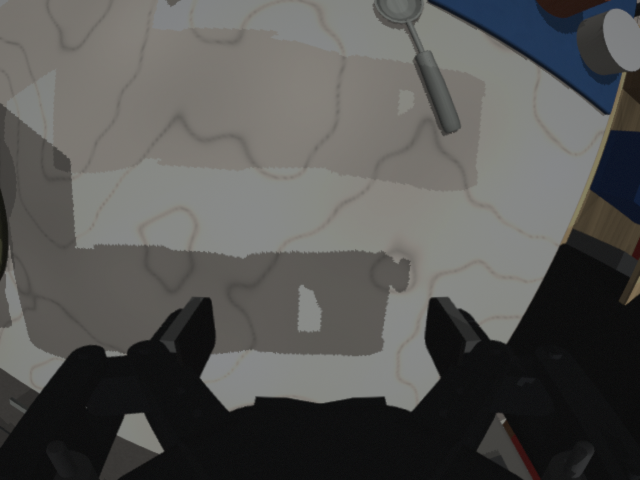

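Run:
```python
from h import *
np.set_printoptions(precision=4,suppress=True)
t=camera('top'); s=camera('scene')
save(t,'b_top',(360,200,500,320),5); save(s,'b_scene',(230,150,370,260),5)
for n in ['tin']:
  for c in ['top','scene']:
    pass
camera('top')
for r in regions_of('tin','top')[:2]:
    m=r['mask'].astype(np.uint8); cn=max(cv2.findContours(m,0,2)[0],key=cv2.contourArea)
    b=cv2.boxPoints(cv2.minAreaRect(cn)); print(r['conf'],b, [atz('top',p,0.056)[:2] for p in b])
# index/pointer etc with triangulation
T=dict(platform_top=((320.7,303.8),(275.5,208.6)),poise=((384.4,339.6),(189.5,223.4)),tip=((448.1,414),(117.6,240)),mark=((454.2,403.9),(122.3,245)))
for k,(a,b) in T.items(): print(k,tri('scene',a,'top',b))
print('scale',atz('top',(217.9,222.9),0),atz('scene',(365.3,364.1),0))
for n in ['cups','sugar_jar','mug','tea_box','tea_box2','spoon']:
    r=pinpoint(n,'top'); print(n,[(round(q['conf'],2),atz('top',q['uv'],0)[:2]) for q in r[:2]])
```

```text
0.7 [[419.8014 234.8165]
 [443.4676 220.411 ]
 [467.451  259.8124]
 [443.7849 274.2179]] [array([ 0.5294, -0.3171]), array([ 0.563 , -0.3743]), array([ 0.4683, -0.429 ]), array([ 0.4349, -0.3719])]
0.57 [[361.1798 280.1124]
 [373.6517 260.1573]
 [414.5506 285.7191]
 [402.0786 305.6742]] [array([ 0.4235, -0.1755]), array([ 0.4705, -0.206 ]), array([ 0.4085, -0.3019]), array([ 0.3618, -0.2714])]
platform_top (array([0.5966, 0.0245, 0.0733]), np.float64(0.002767954153189))
poise (array([0.5599, 0.2091, 0.1541]), np.float64(0.006266628562666898))
tip (array([0.5283, 0.3882, 0.0975]), np.float64(0.009020811486675032))
mark (array([0.5126, 0.3776, 0.1074]), np.float64(0.001112296157030061))
scale [0.5686 0.175  0.    ] [0.5735 0.1789 0.    ]
cups []
sugar_jar [(0.72, array([0.7637, 0.1121]))]
mug [(0.74, array([0.3524, 0.2452]))]
tea_box [(0.79, array([ 0.3922, -0.0059])), (0.62, array([0.7524, 0.3052]))]
tea_box2 [(0.79, array([ 0.3922, -0.0059])), (0.62, array([0.7524, 0.3052]))]
spoon [(0.56, array([ 0.3881, -0.5442]))]
```

View pics/b_top.png

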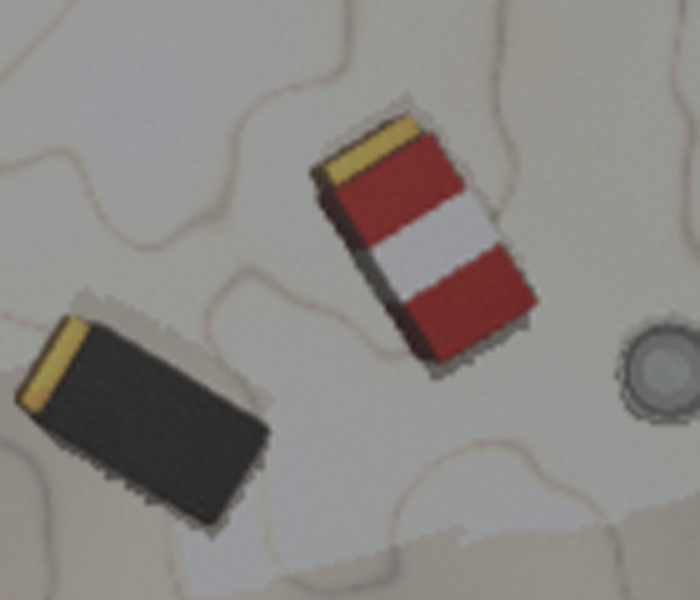

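View pics/b_scene.png

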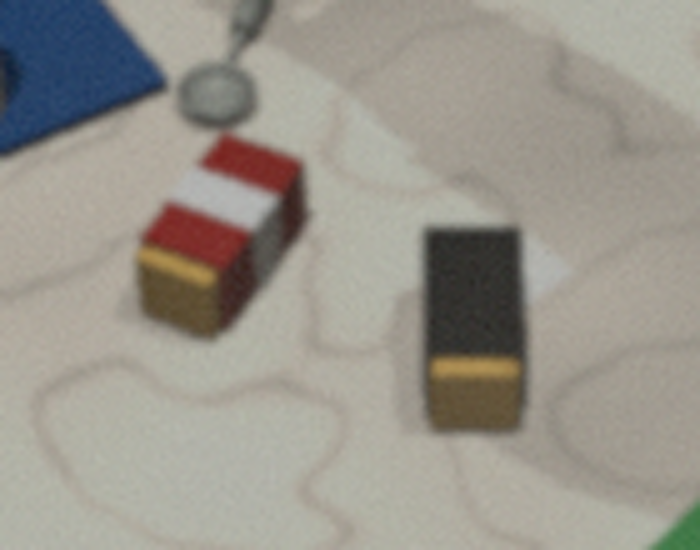

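The red tin (top ~ (444,246), scene ~ (277,197)) has the white band. The other tin (top (388,285)) is black, so it is the look-alike. The red tin's lid points up-left in the top image.

Run:
```python
from h import *
np.set_printoptions(precision=4,suppress=True)
c=[(540,298),(437,362),(432,135),(335,187)]
P=[atz('top',(x/5+360-.4,y/5+200-.4),.056)[:2] for x,y in c]; P=np.array(P); print(P)
# scene corners same: base-left(225,135)? base-right(300,165), shoulder-left(145,248), shoulder-right(217,275)
c=[(300,165),(222,137),(218,275),(145,248)]
Q=np.array([atz('scene',(x/5+230-.4,y/5+150-.4),.056)[:2] for x,y in c]); print(Q)
for R in(P,Q):
    b=(R[0]+R[1])/2; l=(R[2]+R[3])/2; a=l-b; print('base',b,'shoulder',l,'len',np.linalg.norm(a),'w',np.linalg.norm(R[0]-R[1]),np.linalg.norm(R[2]-R[3]),'ang',np.degrees(np.arctan2(a[1],a[0])))
from scipy.spatial.transform import Rotation as Ro
s=status.get_state(); M=Ro.from_rotvec(s['tcp_rot']).as_matrix(); print(M, np.degrees(np.arctan2(M[1,1],M[0,1])))
# scale axis from base box corners in the top image, z=.04
```

```text
[[ 0.4697 -0.4294]
 [ 0.44   -0.3797]
 [ 0.5481 -0.38  ]
 [ 0.5239 -0.3332]]
[[ 0.444  -0.3776]
 [ 0.4707 -0.4218]
 [ 0.5272 -0.3273]
 [ 0.5516 -0.3672]]
base [ 0.4549 -0.4045] shoulder [ 0.536  -0.3566] len 0.09424840731457833 w 0.05788273735609154 0.05268350555351804 ang 30.556780978028456
base [ 0.4573 -0.3997] shoulder [ 0.5394 -0.3473] len 0.09739340952765345 w 0.051627732357180864 0.0468083491821902 ang 32.56374633654893
[[ 0.9284  0.3716 -0.    ]
 [ 0.3716 -0.9284 -0.    ]
 [-0.      0.     -1.    ]] -68.1839046299477
```

Call:
{"method": "move_arm", "body": {
  "series": [
    [[30,15,0,2],[70,33,0,5],[110,52,0,9],[150,70,0,9],[190,90,0,9],[230,108,0,9],[270,127,0,9],[305,143,0,9],[321,151,-30,9],[321,151,-70,9],[321,151,-100,9],[321,151,-100,9]]
  ],
  "gripper": 85
}}

```text
time_s: 2.55
ee_pos: [0.5235, -0.3574, 0.1098]
tcp_rot: [-3.02, -0.834, 0.01]
force: [-0.6, 0.2, -2.0]
gripper_width: 0.0849
```

```bash
cat >> h.py <<'E'
def wproj(p,s):
    from scipy.spatial.transform import Rotation as Ro
    i=camera_info('wrist');K=np.array(i['K']);T=np.array(i['T_tool_cam'])
    W=np.eye(4);W[:3,:3]=Ro.from_rotvec(s['tcp_rot']).as_matrix();W[:3,3]=s['ee_pos']
    c=np.linalg.inv(W@T)@np.r_[p,1.]; x,y,z=c[0],-c[1],-c[2]
    th=np.arctan2(np.hypot(x,y),z); ph=np.arctan2(y,x)
    return np.array([K[0,2]+K[0,0]*th*np.cos(ph),K[1,2]+K[1,1]*th*np.sin(ph)])
def watz(uv,z,s):
    from scipy.spatial.transform import Rotation as Ro
    i=camera_info('wrist');K=np.array(i['K']);T=np.array(i['T_tool_cam'])
    W=np.eye(4);W[:3,:3]=Ro.from_rotvec(s['tcp_rot']).as_matrix();W[:3,3]=s['ee_pos'];W=W@T
    a,b=(uv[0]-K[0,2])/K[0,0],(uv[1]-K[1,2])/K[1,1]; th=np.hypot(a,b)
    d=np.array([np.sin(th)*a/th,-np.sin(th)*b/th,-np.cos(th)]); d=W[:3,:3]@d
    return W[:3,3]+d*(z-W[2,3])/d[2]
E
python3 - <<'E'
from h import *
s=status.get_state(); im=camera('wrist').copy(); print(s['ee_pos'],s['time_s'])
a=np.array([.857,.515,0]);n=np.array([-.515,.857,0]);b=np.array([.455,-.402,0.056])
for t in(0,.098):
  for w in(-.028,.028):
    u=wproj(b+a*t+n*w,s); cv2.circle(im,tuple(int(v) for v in u),4,(0,255,0),1)
save(im,'c_wrist')
E
```

```text
[ 0.52345704 -0.35738247  0.10981357] 2.55
```

View pics/c_wrist.png

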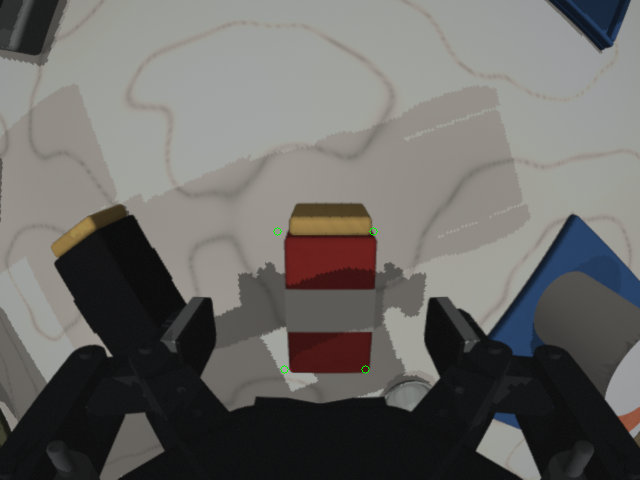

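Call:
{"method": "move_arm", "body": {
  "series": [
    [[0,0,-35,0],[0,0,-65,0],[0,0,-85,0],[0,0,-98,0],[0,0,-98,0],[0,0,-98,0]]
  ]
}}

```text
time_s: 3.1
ee_pos: [0.5261, -0.3604, 0.0206]
tcp_rot: [3.027, 0.834, 0.002]
force: [0.2, -0.5, 1.2]
gripper_width: 0.0849
```

Call:
{"method": "move_arm", "body": {
  "series": [
    [[0,0,0,0],[0,0,0,0],[0,0,0,0],[0,0,0,0],[0,0,0,0],[0,0,0,0],[0,0,0,0],[0,0,0,0]]
  ],
  "gripper": 45,
  "force": 20
}}

```text
time_s: 3.77
ee_pos: [0.5262, -0.3602, 0.0206]
tcp_rot: [3.026, 0.834, 0.003]
force: [-1.2, 0.5, 8.0]
gripper_width: 0.056
```

Call:
{"method": "move_arm", "body": {
  "series": [
    [[0,0,10,0],[0,0,25,0],[0,0,45,0],[0,0,65,0],[0,0,85,0],[0,0,100,0],[0,0,110,0],[0,0,110,0],[0,0,110,0],[0,0,110,0]]
  ]
}}

```text
time_s: 4.6
ee_pos: [0.525, -0.3593, 0.1276]
tcp_rot: [-3.027, -0.834, 0.002]
force: [0.5, -1.0, -2.4]
gripper_width: 0.0553
```

Run:
```python
from h import *
s=status.get_state();print(s['force'],s['gripper_width'])
save(camera('wrist'),'d_wrist');save(camera('scene'),'d_scene',(200,90,380,225),4)
```

```text
[ 0.47603685 -1.02293587 -2.36337533] 0.05529222344476397
```

View pics/d_wrist.png

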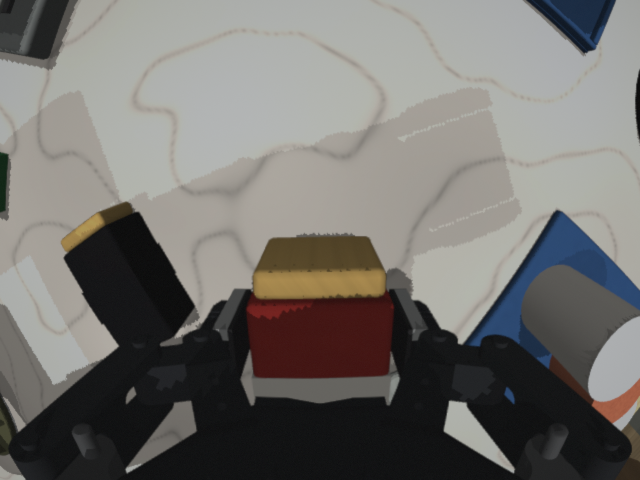

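View pics/d_scene.png

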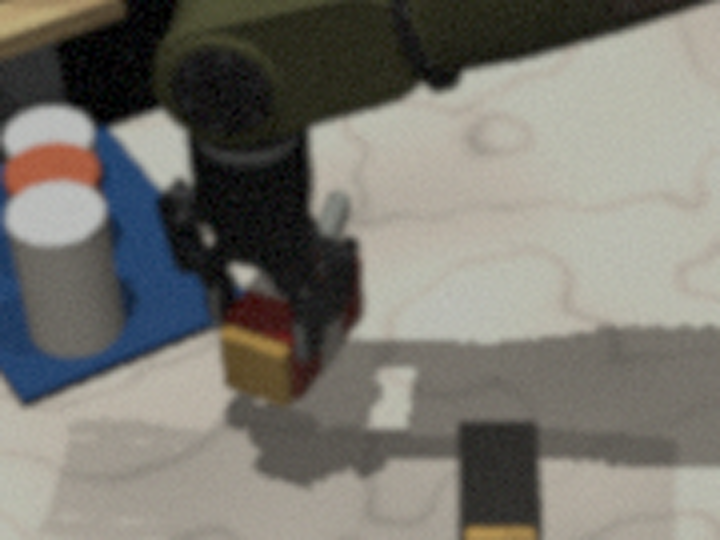

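Call:
{"method": "move_arm", "body": {
  "series": [
    [[0,0,-30,0],[0,0,-60,0],[0,0,-80,0],[0,0,-80,0],[0,0,-80,0]]
  ]
}}

```text
time_s: 5.12
ee_pos: [0.525, -0.3593, 0.0478]
tcp_rot: [-3.027, -0.834, 0.002]
force: [0.1, -0.7, -1.1]
gripper_width: 0.0556
```

Call:
{"method": "move_arm", "body": {
  "series": [
    [[0,0,0,0],[0,0,0,0],[0,0,0,0],[0,0,0,0]]
  ],
  "gripper": 55
}}

```text
time_s: 5.45
ee_pos: [0.5257, -0.3599, 0.0497]
tcp_rot: [3.027, 0.834, 0.001]
force: [-0.7, 0.2, -3.0]
gripper_width: 0.0556
```

Run:
```python
from h import *
s=status.get_state();print(s['force'],s['gripper_width'],s['ee_pos'])
save(camera('wrist'),'e_wrist')
```

```text
[-0.69655072  0.18657581 -2.98998947] 0.055586464409859 [ 0.52574618 -0.35987957  0.04974397]
```

View pics/e_wrist.png

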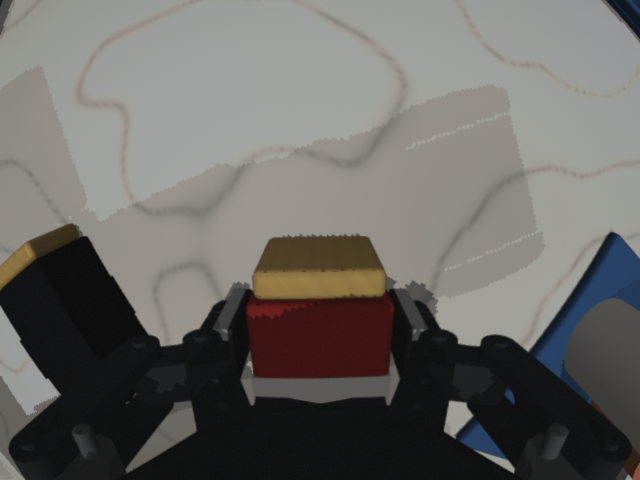

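Call:
{"method": "move_arm", "body": {
  "series": [
    [[0,0,0,0],[0,0,0,0],[0,0,0,0],[0,0,0,0]]
  ],
  "gripper": 55.8
}}

```text
time_s: 5.83
ee_pos: [0.5254, -0.3596, 0.0487]
tcp_rot: [-3.029, -0.835, 0.0]
force: [0.0, 0.8, -2.1]
gripper_width: 0.0553
```

Run:
```python
from h import *
s=status.get_state();print(s['force'],s['gripper_width'],s['ee_pos'])
im=camera('wrist').copy()
a=np.array([.857,.515,0]);n=np.array([-.515,.857,0])
g=s['ee_pos']+[0,0,.008]
for ph,col in((0,(0,255,0)),(20,(255,255,0)),(40,(0,255,255))):
  c_,s_=np.cos(np.radians(ph)),np.sin(np.radians(ph))
  A=a*c_+np.array([0,0,s_]);U=-a*s_+np.array([0,0,c_])
  for d,h,w in((16,28,28),(28,25,25),(28,-25,25)):
    for sg in(1,-1):
      u=wproj(g+A*d/1e3+U*h/1e3+n*w*sg/1e3,s); cv2.circle(im,tuple(int(v) for v in u),3,col,1)
save(im,'f_wrist')
```

```text
[ 8.74992800e-04  7.83159707e-01 -2.07109945e+00] 0.055333770103328996 [ 0.525407   -0.35958592  0.04870578]
```

View pics/f_wrist.png

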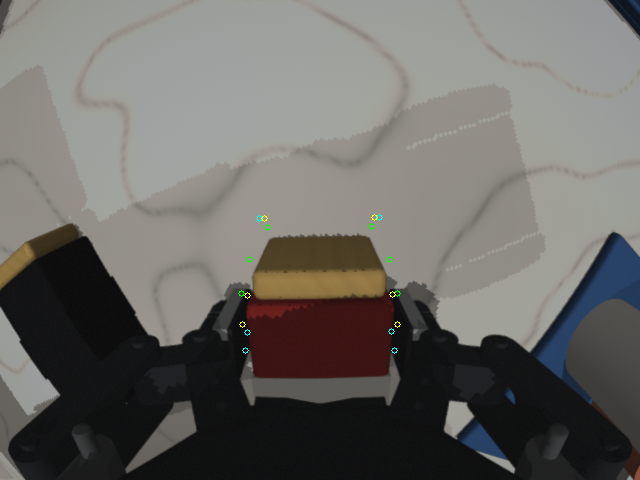

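Call:
{"method": "move_arm", "body": {
  "series": [
    [[0,0,0,0],[0,0,0,0],[0,0,0,0]]
  ],
  "gripper": 56.2
}}

```text
time_s: 6.13
ee_pos: [0.5255, -0.3597, 0.0489]
tcp_rot: [3.028, 0.835, 0.0]
force: [-0.3, 0.2, 0.4]
gripper_width: 0.0565
```

Run:
```python
from h import *
s=status.get_state();print(s['force'],s['gripper_width'],s['ee_pos'])
save(camera('wrist'),'g_wrist',(160,180,480,420),2)
```

```text
[-0.28146566  0.24111101  0.43181964] 0.0565003992968592 [ 0.52553053 -0.35967396  0.04890087]
```

View pics/g_wrist.png

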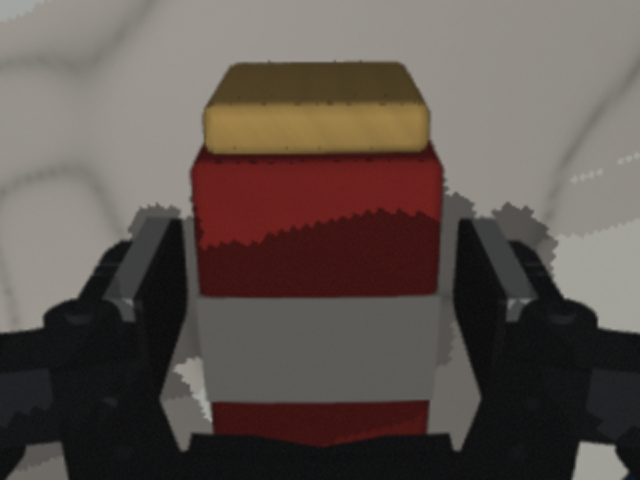

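Call:
{"method": "move_arm", "body": {
  "series": [
    [[0,0,0,0],[0,0,0,0],[0,0,0,0]]
  ],
  "gripper": 70
}}

```text
time_s: 6.43
ee_pos: [0.5254, -0.3596, 0.0487]
tcp_rot: [3.029, 0.835, 0.0]
force: [-0.3, -0.1, -0.8]
gripper_width: 0.0702
```

Run:
```python
from h import *
np.set_printoptions(precision=4,suppress=True)
s=status.get_state()
print(s['gripper_width'],s['ee_pos'])
save(camera('wrist'),'h_wrist',(160,180,480,420),2)
for uv in((256.5,265),(380.5,264)):
  p=watz(uv,.056,s);d=p-s['ee_pos'];print(p,d@[.857,.515,0],d@[-.515,.857,0])
```

```text
0.07016166935704296 [ 0.5254 -0.3596  0.0487]
[ 0.526  -0.3275  0.056 ] 0.017016641889005042 0.027187699736495145
[ 0.5538 -0.3732  0.056 ] 0.017308891898139424 -0.026226438830322815
```

View pics/h_wrist.png

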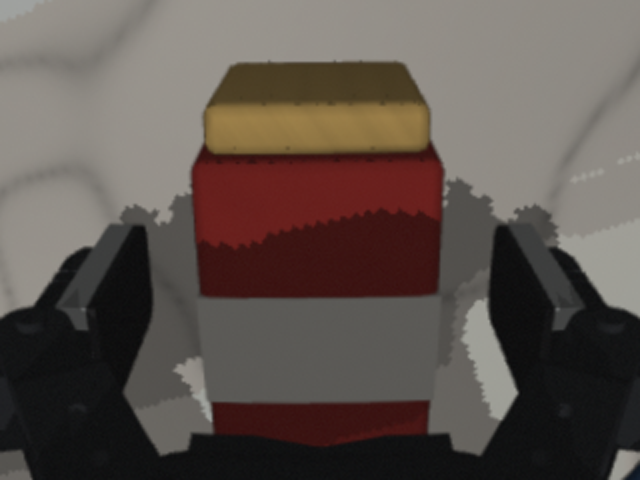

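Call:
{"method": "move_arm", "body": {
  "series": [
    [[12,7,-3,0],[12,7,-3,0],[12,7,-3,0]]
  ]
}}

```text
time_s: 6.73
ee_pos: [0.5379, -0.352, 0.0453]
tcp_rot: [-3.028, -0.836, 0.0]
force: [1.0, -0.0, -0.3]
gripper_width: 0.0701
```

Call:
{"method": "move_arm", "body": {
  "series": [
    [[0,0,0,0],[0,0,0,0],[0,0,0,0],[0,0,0,0],[0,0,0,0],[0,0,0,0]]
  ],
  "gripper": 45,
  "force": 20
}}

```text
time_s: 7.23
ee_pos: [0.5373, -0.3527, 0.0457]
tcp_rot: [3.029, 0.835, 0.0]
force: [0.7, 0.4, -0.1]
gripper_width: 0.0446
```

Call:
{"method": "move_arm", "body": {
  "series": [
    [[0,0,15,0],[-4,-2,35,0],[-11,-7,55,0],[-20,-12,65,0],[-20,-12,65,0],[-20,-12,65,0]]
  ]
}}

```text
time_s: 7.73
ee_pos: [0.517, -0.3649, 0.1105]
tcp_rot: [3.029, 0.833, 0.0]
force: [-0.5, 0.7, -0.7]
gripper_width: 0.045
```

Run:
```python
from h import *
s=status.get_state()
print(s['gripper_width'],s['ee_pos'])
save(camera('wrist'),'i_wrist',(160,180,480,420),2)
save(camera('scene'),'i_scene',(200,90,380,225),4)
```

```text
0.04497514371255444 [ 0.51702091 -0.36489282  0.11048637]
```

View pics/i_wrist.png

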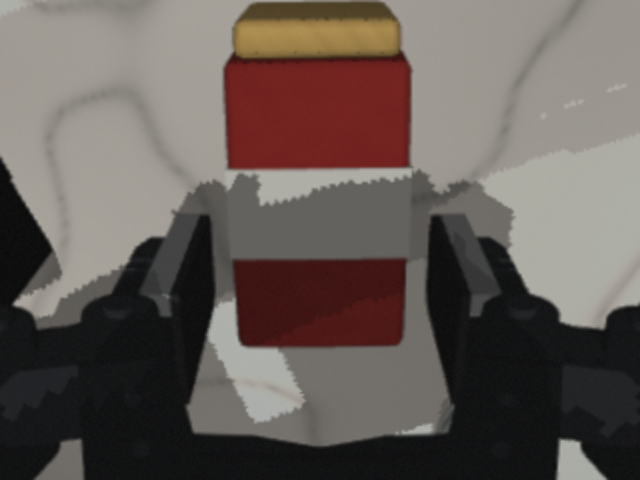

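View pics/i_scene.png

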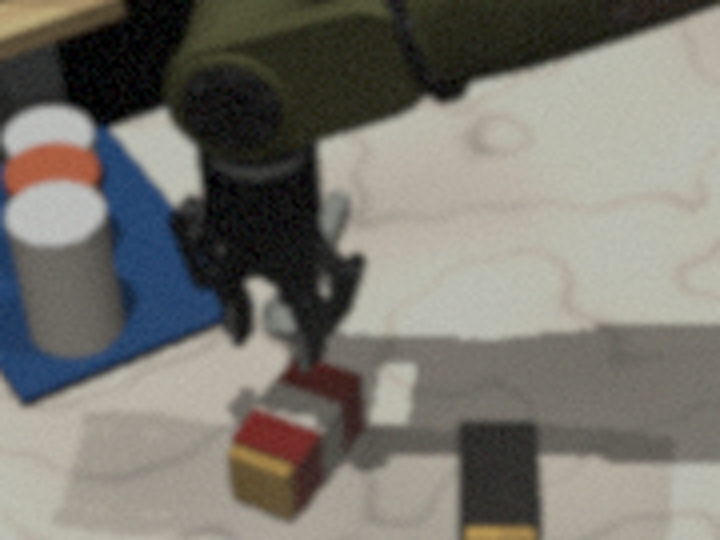

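Run:
```python
from h import *
np.set_printoptions(precision=4,suppress=True)
s=status.get_state()
for uv in((273,211),(365.5,211),(279,353),(362,353)):
  p=watz(uv,.056,s);d=p-s['ee_pos'];print(p,d@[.857,.515,0],d@[-.515,.857,0])
```

```text
[ 0.5279 -0.3262  0.056 ] 0.028866321717939934 0.02700497460667586
[ 0.5554 -0.3722  0.056 ] 0.028705131186638533 -0.02653849960269837
[ 0.4458 -0.3751  0.056 ] -0.06673303043284663 0.0274163801784729
[ 0.4741 -0.4226  0.056 ] -0.06689438614260226 -0.02794240007375778
```

Call:
{"method": "move_arm", "body": {
  "series": [
    [[12,7,0,0],[22,13,-10,0],[22,13,-40,0],[22,13,-70,0],[22,13,-80,0],[22,13,-80,0]]
  ],
  "gripper": 75
}}

```text
time_s: 8.33
ee_pos: [0.5386, -0.3498, 0.0268]
tcp_rot: [-3.024, -0.835, 0.006]
force: [-0.6, -0.2, 0.0]
gripper_width: 0.0752
```

Call:
{"method": "move_arm", "body": {
  "series": [
    [[0,0,0,0],[0,0,0,0],[0,0,0,0],[0,0,0,0],[0,0,0,0],[0,0,0,0]]
  ],
  "gripper": 45,
  "force": 20
}}

```text
time_s: 8.83
ee_pos: [0.5402, -0.352, 0.0322]
tcp_rot: [3.027, 0.834, 0.003]
force: [0.6, -0.3, 6.9]
gripper_width: 0.0545
```

Run:
```python
from h import *
s=status.get_state()
print(s['gripper_width'],s['ee_pos'])
save(camera('wrist'),'j_wrist',(160,180,480,420),2)
```

```text
0.054531525713107605 [ 0.54016238 -0.35202888  0.03221586]
```

View pics/j_wrist.png

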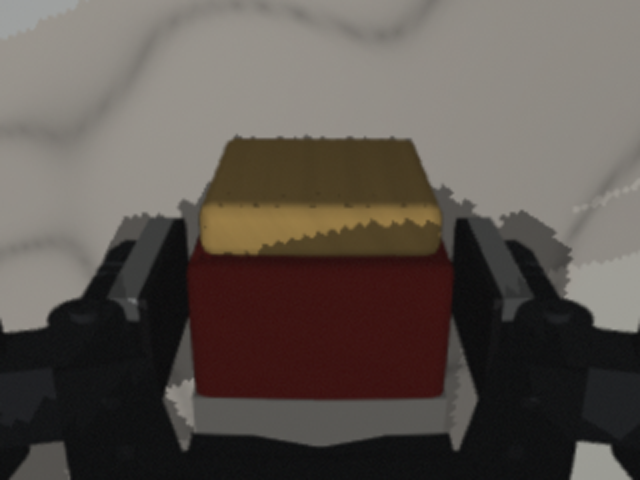

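Call:
{"method": "move_arm", "body": {
  "series": [
    [[-2,-1,6,0],[-5,-3,12,0],[-9,-5,20,0],[-14,-8,27,0],[-21,-13,35,0],[-28,-17,42,0],[-28,-17,42,0],[-28,-17,42,0]]
  ]
}}

```text
time_s: 9.55
ee_pos: [0.5111, -0.3692, 0.0733]
tcp_rot: [3.028, 0.833, 0.001]
force: [-0.0, -0.4, -1.1]
gripper_width: 0.0549
```

Run:
```python
from h import *
s=status.get_state()
print(s['gripper_width'],s['ee_pos'])
save(camera('wrist'),'k_wrist',(160,180,480,420),2)
save(camera('scene'),'k_scene',(200,90,380,225),4)
```

```text
0.05494496506118419 [ 0.51105715 -0.36919576  0.0732846 ]
```

View pics/k_wrist.png

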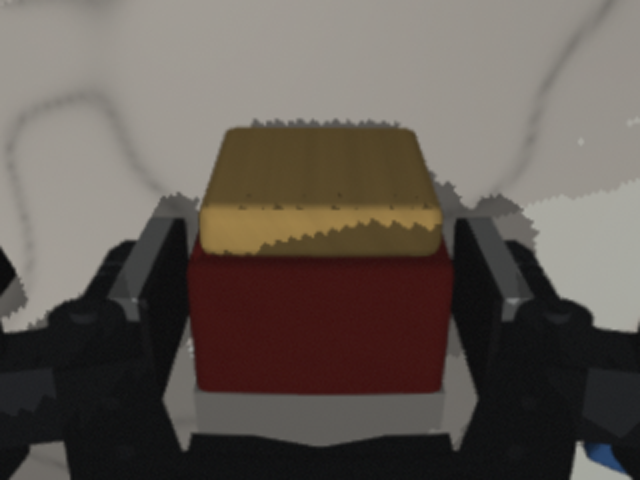

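View pics/k_scene.png

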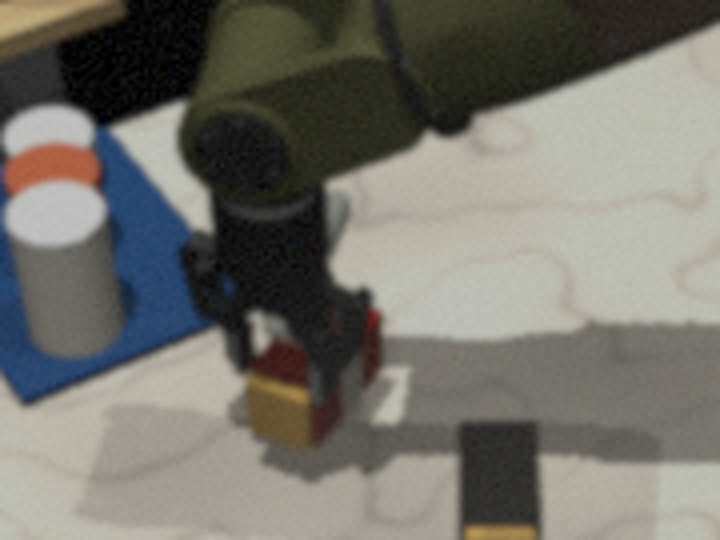

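Call:
{"method": "move_arm", "body": {
  "series": [
    [[0,0,40,0],[0,0,60,0],[0,0,25,0],[0,0,60,0],[0,0,25,0],[0,0,60,0],[0,0,25,0],[0,0,60,0],[0,0,25,0],[0,0,60,0],[0,0,60,0],[0,0,60,0]]
  ]
}}

```text
time_s: 10.65
ee_pos: [0.5123, -0.3689, 0.1339]
tcp_rot: [3.026, 0.835, 0.003]
force: [-0.1, -0.4, -2.2]
gripper_width: 0.0542
```

Run:
```python
from h import *
s=status.get_state()
print(s['gripper_width'],s['ee_pos'])
save(camera('wrist'),'l_wrist',(160,180,480,420),2)
```

```text
0.05418616654565191 [ 0.51229535 -0.36893823  0.13388186]
```

View pics/l_wrist.png

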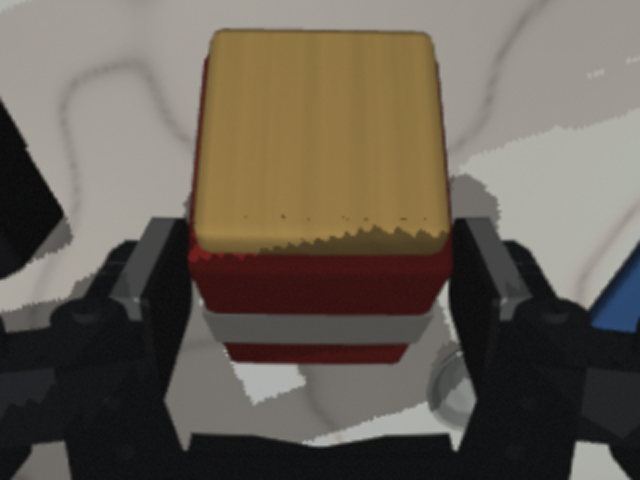

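Run:
```python
from h import *
save(camera('scene'),'m_scene',(200,60,380,195),4)
s=status.get_state();im=camera('wrist').copy()
a=np.array([.857,.515,0]);n=np.array([-.515,.857,0])
# fit phi and gs,gu : grip pt offset in tin frame (axis from grip to shoulder, etc)
from scipy.optimize import least_squares
obs={(0,25,1):(213,31),(0,25,-1):(433,33)} 
# pts: lid top corners (110, +-25) : far edge at lower side(h=-25), near edge h=+25
O=[((110,-25,1),(213,32)),((110,-25,-1),(433,34)),((110,25,1),(196,245)),((110,25,-1),(449,242)),((0,28,1.12),(230,361)),((0,28,-1.12),(400,360)),((98,28,1.12),(191,258)),((98,28,-1.12),(451,255))]
O=[(p,(u/2+160,v/2+180)) for p,(u,v) in O]
def pts(x):
  ph,ds,dz,dn=x; c,q=np.cos(ph),np.sin(ph)
  A=a*c+np.array([0,0,q]);U=-a*q+np.array([0,0,c])
  g=s['ee_pos']+a*ds+n*dn+np.array([0,0,dz])
  return [g+A*(p[0]-53)/1e3+U*p[1]/1e3+n*p[2]*.025 for p,_ in O]
def res(x): return np.concatenate([wproj(P,s)-np.array(o[1]) for P,o in zip(pts(x),O)])
for x0 in(.7,1.2):
  r=least_squares(res,[x0,0,-.04,0],loss='soft_l1'); print(np.degrees(r.x[0]),r.x[1:],r.cost); print(r.fun.round(1))
x=r.x
```

```text
45.104162892436584 [-0.01432025 -0.03419505 -0.00051596] 23.335410895500985
[-0.2  0.9 -1.8 -0.4 -0.  -2.8 -0.5 -1.7  3.9 -0.4  2.4 -0.2 -0.6  6.9
  1.4  8. ]
45.10416280807938 [-0.01432025 -0.03419505 -0.00051596] 23.335410895500885
[-0.2  0.9 -1.8 -0.4 -0.  -2.8 -0.5 -1.7  3.9 -0.4  2.4 -0.2 -0.6  6.9
  1.4  8. ]
```

View pics/m_scene.png

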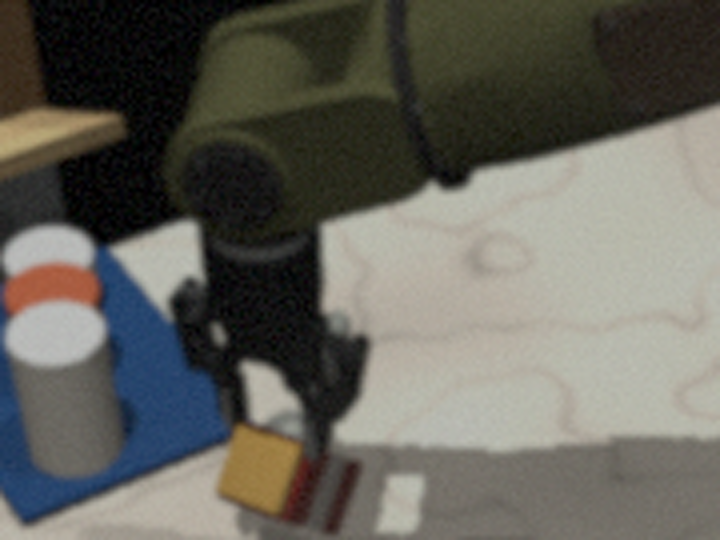

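Call:
{"method": "move_arm", "body": {
  "series": [
    [[0,0,-35,0],[0,0,5,0],[0,0,-35,0],[0,0,5,0],[0,0,-35,0],[0,0,5,0],[0,0,-35,0],[0,0,5,0],[0,0,-35,0],[0,0,0,0],[0,0,0,0],[0,0,0,0]]
  ]
}}

```text
time_s: 11.8
ee_pos: [0.5122, -0.3692, 0.1341]
tcp_rot: [3.025, 0.834, 0.003]
force: [-0.7, -0.5, -2.3]
gripper_width: 0.0541
```

Run:
```python
from h import *
s=status.get_state()
print(s['gripper_width'],s['ee_pos'],s['force'])
save(camera('wrist'),'n_wrist',(160,180,480,420),2)
save(camera('scene'),'n_scene',(200,60,380,195),4)
```

```text
0.054141869144612 [ 0.51215826 -0.36918459  0.13411499] [-0.67845692 -0.46731848 -2.34055644]
```

View pics/n_wrist.png

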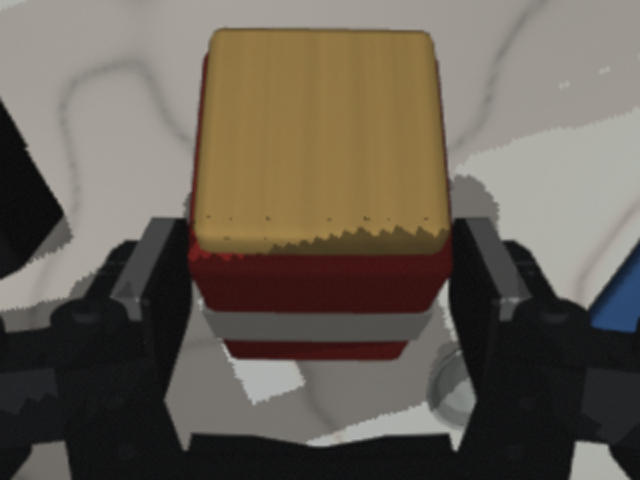

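View pics/n_scene.png

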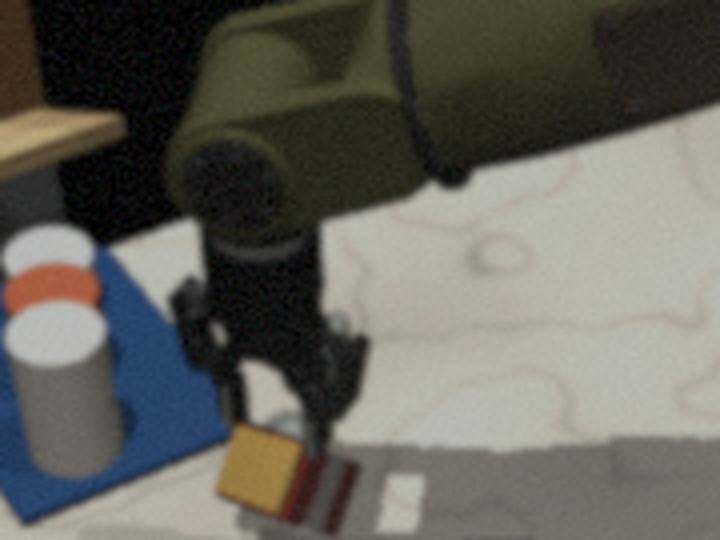

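Call:
{"method": "move_arm", "body": {
  "series": [
    [[0,0,-20,0],[0,0,-32,0],[0,0,-38,0],[0,0,-42,0],[0,0,-42,0],[0,0,-42,0]]
  ]
}}

```text
time_s: 12.4
ee_pos: [0.5116, -0.3687, 0.091]
tcp_rot: [3.028, 0.835, 0.0]
force: [-0.3, -0.5, -1.3]
gripper_width: 0.0537
```

Run:
```python
from h import *
s=status.get_state()
print(s['gripper_width'],s['ee_pos'],s['force'])
save(camera('wrist'),'o_wrist',(160,180,480,420),2)
```

```text
0.053685991042226 [ 0.51155255 -0.36870649  0.09101374] [-0.29720796 -0.45697519 -1.32781634]
```

View pics/o_wrist.png

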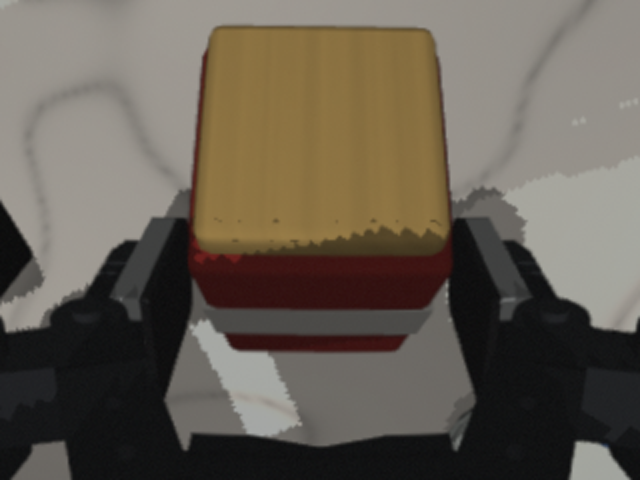

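Call:
{"method": "move_arm", "body": {
  "series": [
    [[0,0,-4,0],[-4,-3,-4,0],[-9,-5,-3,0],[-13,-8,-2,0],[-17,-10,-1,0],[-21,-13,-1,0],[-26,-15,0,0],[-30,-18,0,0],[-34,-21,0,0],[-34,-21,0,0]]
  ]
}}

```text
time_s: 13.28
ee_pos: [0.4766, -0.3903, 0.0907]
tcp_rot: [-3.029, -0.833, 0.0]
force: [-0.6, -1.4, -0.9]
gripper_width: 0.0541
```

Run:
```python
from h import *
s=status.get_state()
print(s['gripper_width'],s['ee_pos'],s['force'])
save(camera('wrist'),'p_wrist',(160,180,480,420),2)
save(camera('scene'),'p_scene',(200,60,380,195),4)
```

```text
0.05414378818550394 [ 0.47659455 -0.39025143  0.09065658] [-0.55909295 -1.38597265 -0.91463361]
```

View pics/p_wrist.png

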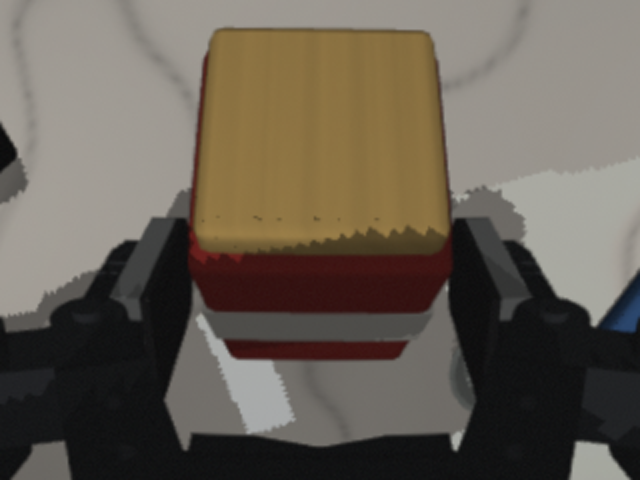

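View pics/p_scene.png

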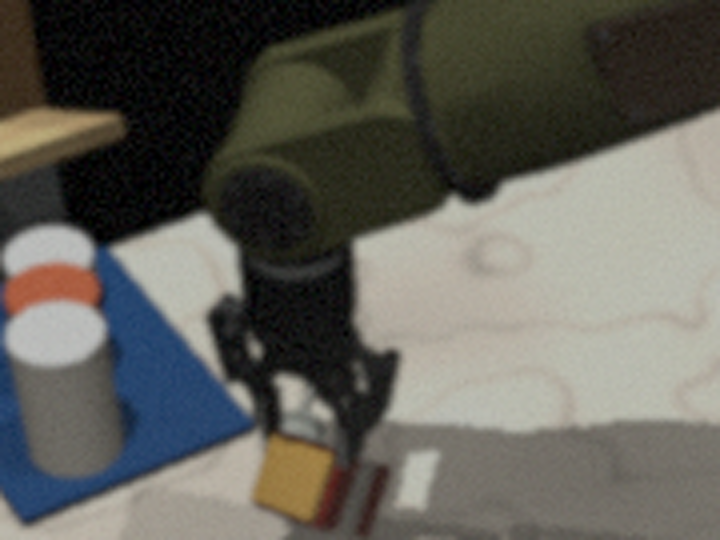

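Call:
{"method": "move_arm", "body": {
  "series": [
    [[0,0,20,0],[5,3,45,0],[15,9,60,0],[28,17,70,0],[44,26,70,0],[60,36,70,0],[70,42,70,0],[75,45,70,0],[77,46,70,0],[77,46,70,0],[42,25,70,0],[10,6,71,0],[-17,-10,72,0],[-36,-22,73,0],[-47,-28,73,0],[-51,-31,73,0],[-51,-31,73,0],[-51,-31,73,0]]
  ]
}}

```text
time_s: 14.88
ee_pos: [0.427, -0.4203, 0.1637]
tcp_rot: [-3.029, -0.835, -0.0]
force: [0.4, -0.6, -2.0]
gripper_width: 0.0541
```

Run:
```python
from h import *
s=status.get_state()
print(s['gripper_width'],s['ee_pos'],s['force'])
save(camera('wrist'),'q_wrist',(160,180,480,420),2)
```

```text
0.05407199530604759 [ 0.42701704 -0.4202791   0.16365576] [ 0.40936617 -0.56209937 -2.02228816]
```

View pics/q_wrist.png

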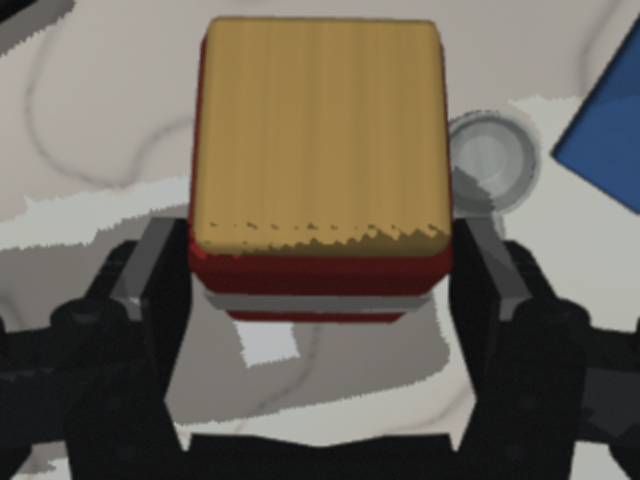

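```bash
cat > fit.py <<'E'
from h import *
from scipy.optimize import least_squares
a=np.array([.857,.515,0]);n=np.array([-.515,.857,0])
def fit(s,O,x0=1.):
  O=[(p,(u/2+160,v/2+180)) for p,(u,v) in O]
  def pts(x):
    ph,ds,dz,dn=x; c,q=np.cos(ph),np.sin(ph)
    A=a*c+np.array([0,0,q]);U=-a*q+np.array([0,0,c])
    g=s['ee_pos']+a*ds+n*dn+np.array([0,0,dz])
    return [g+A*(p[0]-53)/1e3+U*p[1]/1e3+n*p[2]/1e3 for p,_ in O]
  def res(x): return np.concatenate([wproj(P,s)-np.array(o[1]) for P,o in zip(pts(x),O)])
  r=least_squares(res,[x0,0,-.04,0],loss='soft_l1'); ph,ds,dz,dn=r.x
  c,q=np.cos(ph),np.sin(ph)
  es,ez=ds-.053*c+.028*q,dz-.053*q-.028*c
  print('phi',np.degrees(ph),'com rel tcp',r.x[1:],'edge rel tcp s,z',es,ez,'edge z',s['ee_pos'][2]+ez,r.fun.round(1))
E
python3 - <<'E'
from fit import *
s=status.get_state()
fit(s,[((110,-25,25),(209,20)),((110,-25,-25),(437,23)),((110,25,25),(196,245)),((110,25,-25),(450,243)),((0,28,28),(231,319)),((0,28,-28),(402,320))])
E
```

```text
phi 53.039800982277626 com rel tcp [-0.00668351 -0.0354265  -0.00068105] edge rel tcp s,z -0.01617679993272362 -0.09461161335799052 edge z 0.06892778576760307 [-0.1  0.4 -1.  -1.3 -0.1 -0.1 -0.2  0.5  4.1  0.4  1.1 -0.3]
```

Call:
{"method": "move_arm", "body": {
  "series": [
    [[5,3,0,0],[16,10,0,0],[34,20,0,0],[58,35,0,0],[90,54,0,0],[125,75,0,0],[90,54,0,0],[55,33,0,0],[26,16,0,0],[3,2,0,0],[-10,-6,0,0],[-16,-10,0,0],[-18,-11,0,0],[-18,-11,0,0]]
  ]
}}

```text
time_s: 16.1
ee_pos: [0.4093, -0.4311, 0.1637]
tcp_rot: [-3.028, -0.836, -0.0]
force: [0.5, -0.8, -2.1]
gripper_width: 0.0531
```

Run:
```python
from h import *
s=status.get_state()
print(s['gripper_width'],s['ee_pos'],s['force'])
save(camera('wrist'),'r_wrist',(160,180,480,420),2)
```

```text
0.05305332302255856 [ 0.40933258 -0.43105045  0.16366182] [ 0.54148974 -0.84953155 -2.12845567]
```

View pics/r_wrist.png

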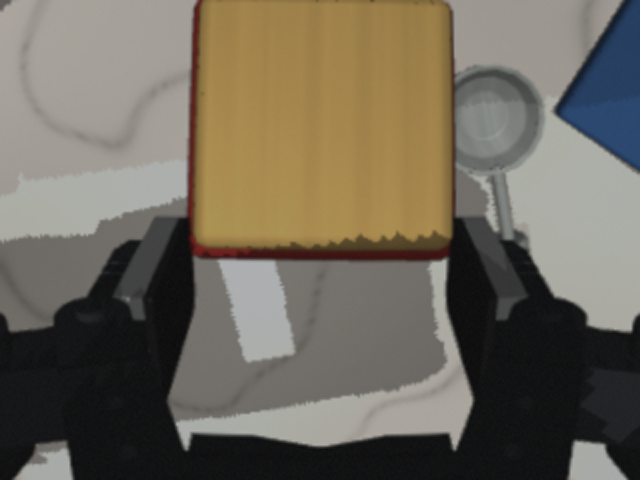

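Run:
```python
from fit import *
s=status.get_state()
fit(s,[((110,-25,25),(198,1)),((110,-25,-25),(449,1)),((110,25,25),(195,245)),((110,25,-25),(451,243)),((98,28,28),(190,256)),((98,28,-28),(454,258))],1.2)
save(camera('scene'),'r_scene',(200,60,380,195),4)
```

```text
phi 65.87802466010308 com rel tcp [ 0.0072994  -0.03648808 -0.00066362] edge rel tcp s,z 0.011194298208295324 -0.09630304534330308 edge z 0.06733141581482865 [ 1.4 -0.8 -2.9 -0.9  0.2  0.1 -0.5  0.8  0.4  1.1  0.1 -0.2]
```

View pics/r_scene.png

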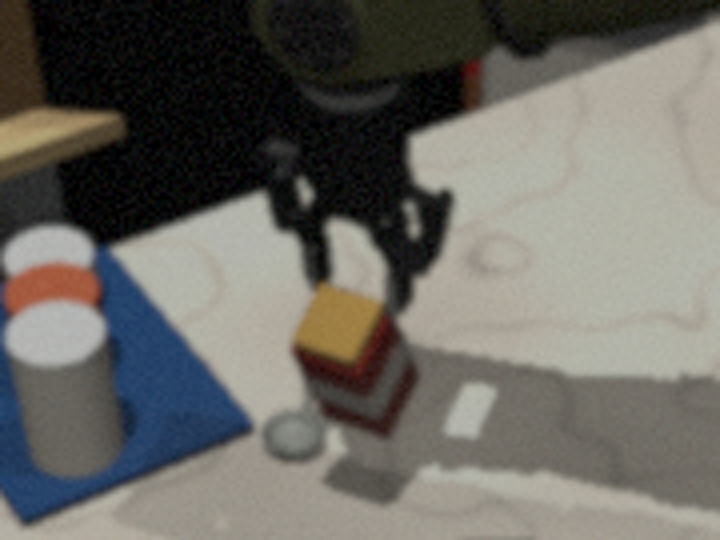

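Call:
{"method": "move_arm", "body": {
  "series": [
    [[2,1,0,0],[6,4,0,0],[12,7,0,0],[19,12,0,0],[27,16,0,0],[35,21,0,0],[43,26,0,0],[50,30,-10,0],[55,33,-22,0],[58,35,-36,0],[60,36,-48,0],[60,36,-58,0],[60,36,-64,0],[60,36,-64,0],[60,36,-64,0]]
  ]
}}

```text
time_s: 17.45
ee_pos: [0.4683, -0.3958, 0.0996]
tcp_rot: [-3.029, -0.834, 0.0]
force: [0.1, 0.3, -2.2]
gripper_width: 0.0529
```

Run:
```python
from h import *
s=status.get_state()
print(s['gripper_width'],s['ee_pos'],s['force'])
save(camera('wrist'),'s_wrist',(160,180,480,420),2)
```

```text
0.052904269301869485 [ 0.46826656 -0.39580497  0.09964525] [ 0.09538259  0.33399667 -2.16332789]
```

View pics/s_wrist.png

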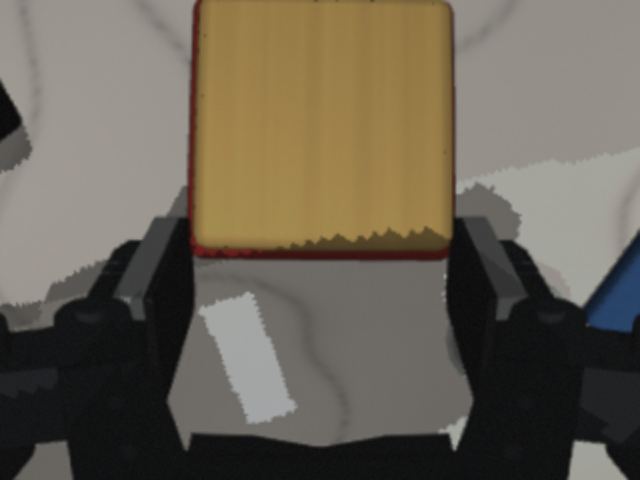

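Call:
{"method": "move_arm", "body": {
  "series": [
    [[-3,-2,-4,0],[-7,-4,-6,0],[-11,-7,-7,0],[-15,-9,-8,0],[-20,-12,-10,0],[-25,-15,-12,0],[-30,-18,-15,0],[-33,-20,-17,0],[-33,-20,-17,0]]
  ]
}}

```text
time_s: 18.25
ee_pos: [0.4343, -0.417, 0.0852]
tcp_rot: [3.027, 0.833, -0.0]
force: [-10.5, 4.7, 25.2]
gripper_width: 0.0528
```

Run:
```python
from h import *
s=status.get_state()
print(s['gripper_width'],s['ee_pos'],s['force'])
save(camera('wrist'),'t_wrist',(160,180,480,420),2)
save(camera('scene'),'t_scene',(200,60,380,195),4)
```

```text
0.0528209820684919 [ 0.43430758 -0.41701119  0.08520244] [-10.53628514   4.65809572  25.15573804]
```

View pics/t_wrist.png

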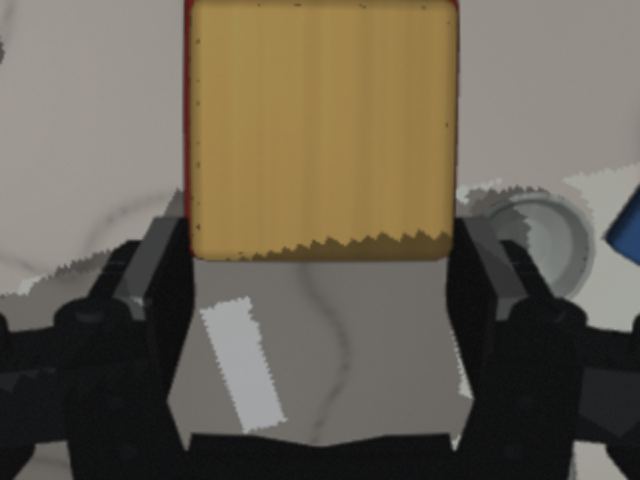

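View pics/t_scene.png

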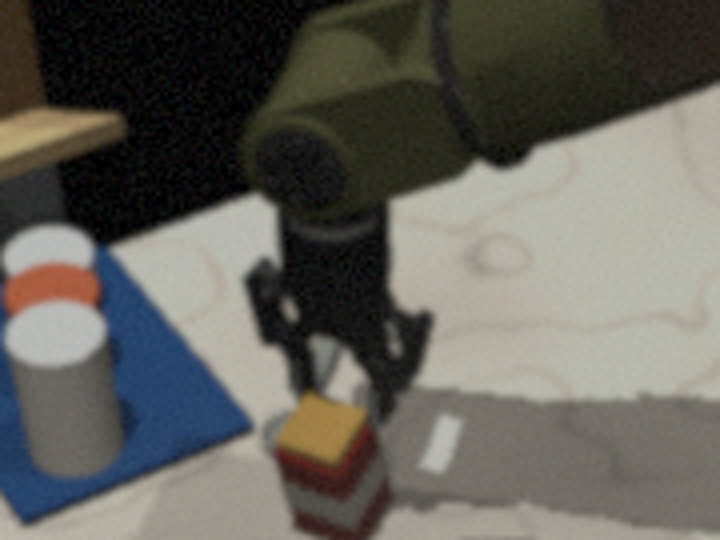

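Call:
{"method": "move_arm", "body": {
  "series": [
    [[0,0,0,0],[0,0,0,0],[0,0,2,0],[0,0,5,0],[0,0,20,0],[0,0,50,0],[0,0,80,0],[0,0,80,0]]
  ],
  "gripper": 80
}}

```text
time_s: 19.02
ee_pos: [0.4369, -0.4171, 0.1689]
tcp_rot: [3.021, 0.833, 0.006]
force: [1.1, -0.7, 0.8]
gripper_width: 0.0801
```

Run:
```python
from h import *
s=status.get_state()
print(s['gripper_width'],s['ee_pos'],s['force'])
save(camera('wrist'),'u_wrist')
save(camera('scene'),'u_scene',(200,90,380,225),4)
```

```text
0.08014491553039903 [ 0.43685475 -0.41714322  0.16891945] [ 1.07886612 -0.73478988  0.81866924]
```

View pics/u_wrist.png

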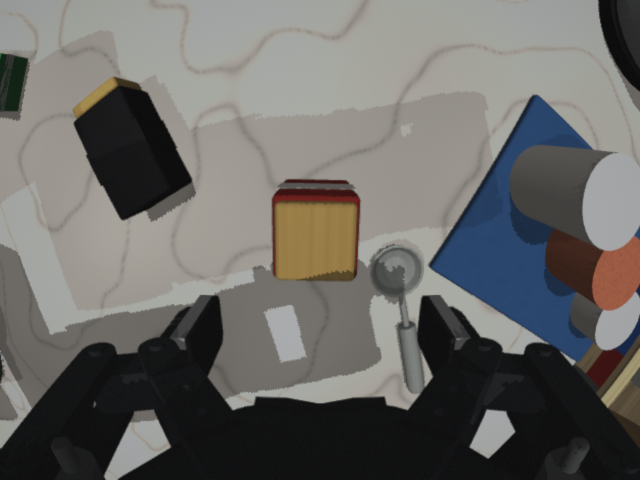

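View pics/u_scene.png

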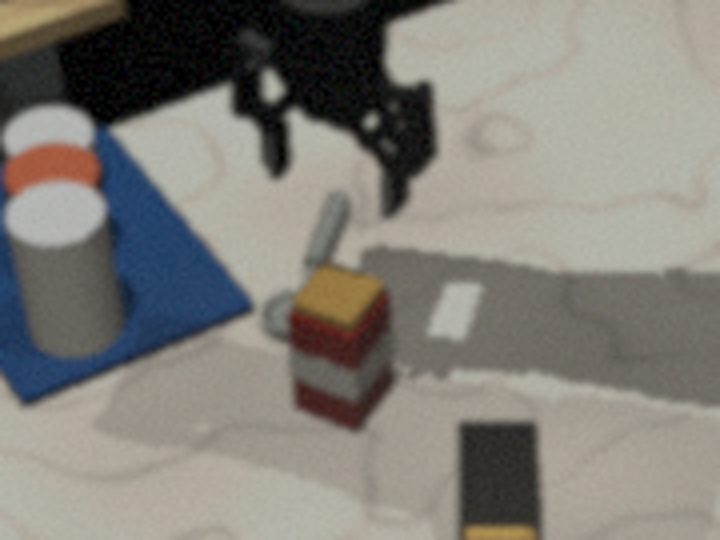

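Run:
```python
from h import *
np.set_printoptions(precision=4,suppress=True)
s=status.get_state()
P=np.array([watz(u,.11,s) for u in((275,202),(357,202),(355,280),(274,280))]);print(P)
e=P[1]-P[0];print('centre',P.mean(0),np.linalg.norm(e),np.linalg.norm(P[3]-P[0]),'ang',np.degrees(np.arctan2(e[1],e[0])))
save(camera('top'),'v_top',(100,160,330,290),3)
print([(r['conf'],r['uv']) for r in pinpoint('platform_top','top')])
r=regions_of('scale','top')[0]
cn=max(cv2.findContours(r['mask'].astype(np.uint8),0,2)[0],key=cv2.contourArea);print(cv2.boxPoints(cv2.minAreaRect(cn)))
```

```text
[[ 0.4518 -0.3764  0.11  ]
 [ 0.476  -0.4171  0.11  ]
 [ 0.4347 -0.4418  0.11  ]
 [ 0.4093 -0.3992  0.11  ]]
centre [ 0.443  -0.4086  0.11  ] 0.0472885663084943 0.04818145940558373 ang -59.233480800018796
[(0.62, [274.8, 208.6])]
[[ 95.2221 214.3442]
 [303.0701 172.4859]
 [315.4727 234.0715]
 [107.6248 275.9297]]
```

View pics/v_top.png

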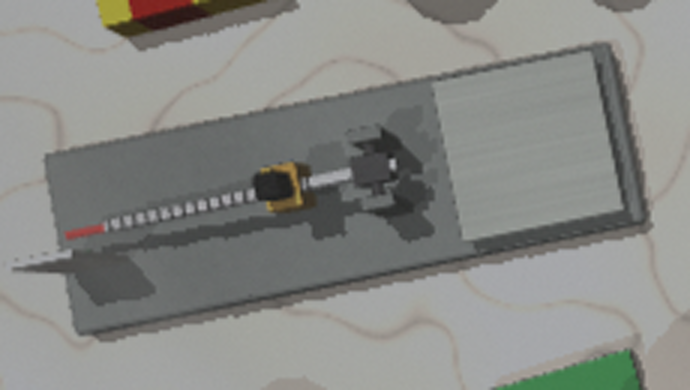

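Run:
```python
from h import *
np.set_printoptions(precision=4,suppress=True)
f=lambda L,z:np.array([atz('top',(x/3+100-.3,y/3+160-.3),z) for x,y in L])
P=f([(432,82),(592,52),(627,210),(465,242)],.0764)
print(P,P.mean(0),[np.linalg.norm(P[i]-P[i-1]) for i in range(4)])
B=f([(45,155),(605,43),(648,222),(80,331)],.04)
print(B,B.mean(0),[np.linalg.norm(B[i]-B[i-1]) for i in range(4)])
for Q in(P,B):
  e=(Q[0]+Q[3]-Q[1]-Q[2])/2;print('yaw of y axis',np.degrees(np.arctan2(e[1],e[0])))
print('scene', [ (r['conf'],atz('scene',r['uv'],.0764)) for r in (camera('scene') is None or pinpoint('platform_top','scene'))])
```

```text
[[ 0.6475  0.0999  0.0764]
 [ 0.6694 -0.0267  0.0764]
 [ 0.5441 -0.0527  0.0764]
 [ 0.5208  0.0748  0.0764]] [0.5954 0.0239 0.0764] [np.float64(0.1291754099431222), np.float64(0.12847349358870605), np.float64(0.12796899253879934), np.float64(0.1296783689149679)]
[[ 0.5974  0.4187  0.04  ]
 [ 0.6819 -0.0357  0.04  ]
 [ 0.5363 -0.0686  0.04  ]
 [ 0.4548  0.3898  0.04  ]] [0.5676 0.176  0.04  ] [np.float64(0.14548310326287373), np.float64(0.4622532952468), np.float64(0.14930430936201375), np.float64(0.46560908554443725)]
yaw of y axis 100.11752566380527
yaw of y axis 100.3070305126999
scene [(0.95, array([0.5956, 0.0311, 0.0764])), (0.26, array([0.5001, 0.3689, 0.0764]))]
```

Call:
{"method": "move_arm", "body": {
  "series": [
    [[3,4,0,0],[6,8,0,0],[6,8,-30,0],[6,8,-60,0],[6,8,-88,0],[6,8,-104,0],[6,8,-106,0],[6,8,-106,0]]
  ]
}}

```text
time_s: 20.03
ee_pos: [0.4414, -0.4071, 0.0561]
tcp_rot: [-3.027, -0.835, 0.001]
force: [0.5, -0.6, 0.3]
gripper_width: 0.0799
```

Call:
{"method": "move_arm", "body": {
  "series": [
    [[0,0,0,0],[0,0,0,0],[0,0,0,0],[0,0,0,0],[0,0,0,0],[0,0,0,0]]
  ],
  "gripper": 45,
  "force": 30
}}

```text
time_s: 20.53
ee_pos: [0.4422, -0.4083, 0.0585]
tcp_rot: [3.026, 0.834, 0.003]
force: [0.8, -0.0, 7.7]
gripper_width: 0.0556
```

Run:
```python
from h import *
s=status.get_state()
print(s['gripper_width'],s['ee_pos'],s['force'])
save(camera('wrist'),'w_wrist',(160,180,480,420),2)
save(camera('scene'),'w_scene',(200,90,380,225),4)
```

```text
0.055624942180146755 [ 0.44218163 -0.4083014   0.0585212 ] [ 8.30449825e-01 -2.03510549e-03  7.65161955e+00]
```

View pics/w_wrist.png

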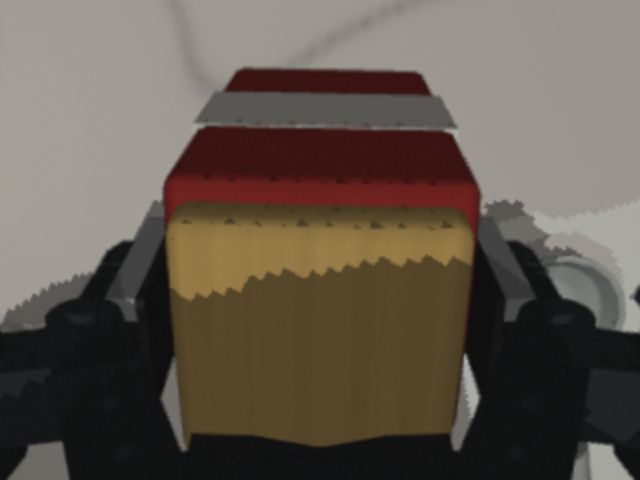

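View pics/w_scene.png

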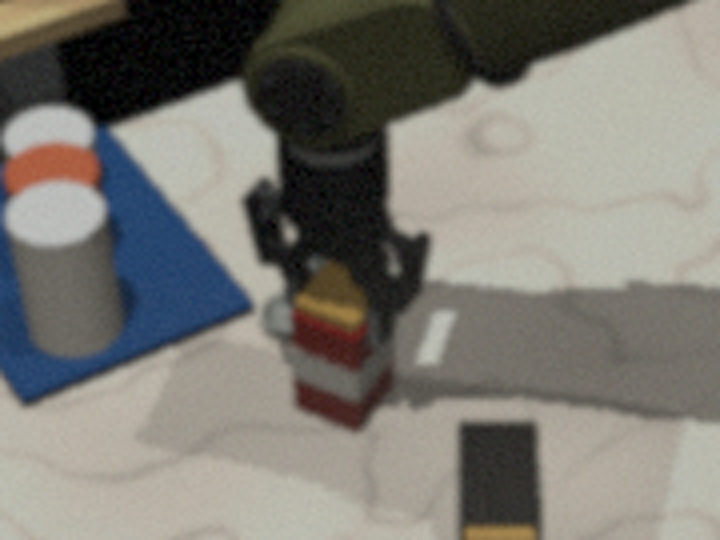

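Call:
{"method": "move_arm", "body": {
  "series": [
    [[0,0,5,0],[0,0,15,0],[0,0,32,0],[0,0,55,0],[0,0,80,0],[0,0,105,0],[2,7,125,0],[6,17,138,0],[12,33,143,0],[19,54,145,-2],[28,80,145,-5],[38,108,145,-8],[49,138,145,-11],[60,170,145,-14],[71,202,145,-17],[82,234,145,-20],[93,265,145,-21],[103,293,145,-21],[112,318,145,-21],[120,338,145,-21]]
  ]
}}

```text
time_s: 22.3
ee_pos: [0.5614, -0.0669, 0.2019]
tcp_rot: [-3.13, -0.271, 0.001]
force: [1.1, -1.3, -2.2]
gripper_width: 0.0554
```

Run:
```python
from h import *
s=status.get_state()
print(s['gripper_width'],s['ee_pos'],s['force'])
save(camera('wrist'),'x_wrist')
```

```text
0.05542315537111631 [ 0.56143743 -0.06692039  0.20186739] [ 1.11396296 -1.31209543 -2.16332482]
```

View pics/x_wrist.png

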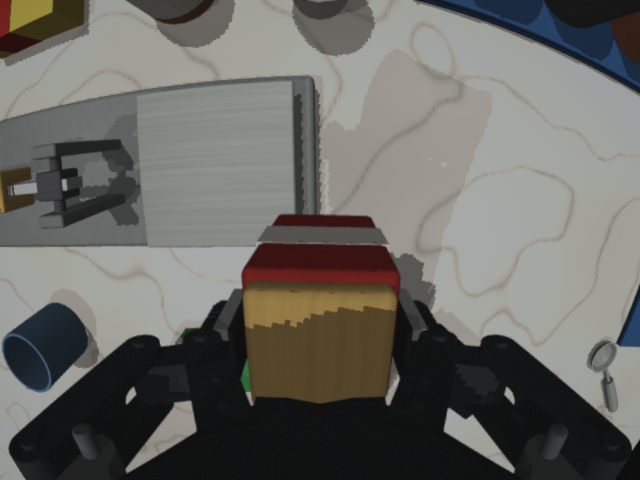

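Run:
```python
from h import *
np.set_printoptions(precision=4,suppress=True)
s=status.get_state()
P=np.array([watz(u,.0764,s) for u in((137,96),(293,82),(297,244),(148,246))]);print(P,P.mean(0))
t=np.array([watz(u,s['ee_pos'][2]+.051,s) for u in((251,291),(391,286))]);print(t)
```

```text
[[ 0.6474  0.1017  0.0764]
 [ 0.671  -0.0243  0.0764]
 [ 0.5474 -0.0481  0.0764]
 [ 0.5231  0.0783  0.0764]] [0.5973 0.0269 0.0764]
[[ 0.5817 -0.0386  0.2528]
 [ 0.591  -0.0815  0.2528]]
```

Call:
{"method": "move_arm", "body": {
  "series": [
    [[6,16,0,0],[14,36,0,0],[22,58,0,0],[29,76,0,0],[34,87,-8,0],[36,92,-20,0],[36,92,-34,0],[36,92,-46,0],[36,92,-54,0],[36,92,-60,0],[36,92,-60,0],[36,92,-60,0]]
  ]
}}

```text
time_s: 23.35
ee_pos: [0.5974, 0.022, 0.1417]
tcp_rot: [-3.13, -0.268, 0.0]
force: [0.2, -0.2, -1.5]
gripper_width: 0.0552
```

Run:
```python
from h import *
s=status.get_state()
print(s['gripper_width'],s['ee_pos'],s['force'])
save(camera('scene'),'y_scene',(250,200,430,335),4)
```

```text
0.055203734207512685 [0.5974119  0.02204659 0.14173316] [ 0.23181823 -0.23550138 -1.48202075]
```

View pics/y_scene.png

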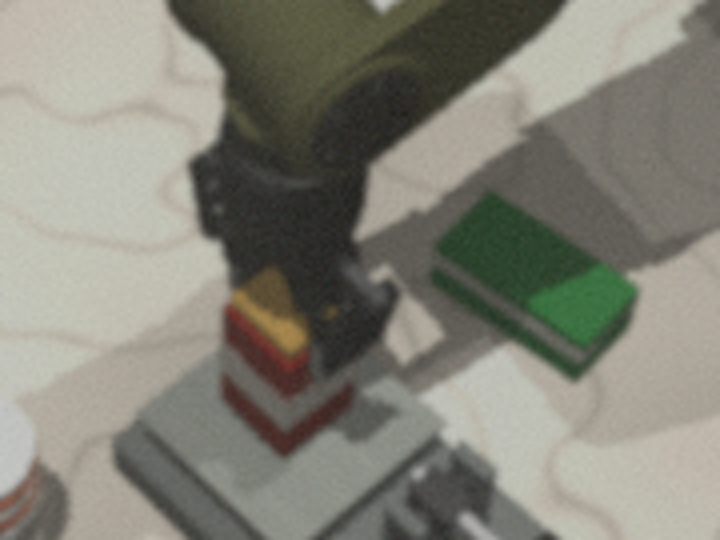

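Just above the platform. I'll lower it slowly.

Call:
{"method": "move_arm", "body": {
  "series": [
    [[0,2,-3,0],[0,2,-6,0],[0,2,-9,0],[0,2,-12,0],[0,2,-15,0],[0,2,-18,0],[0,2,-20,0],[0,2,-21,0],[0,2,-21,0],[0,2,-21,0]]
  ]
}}

```text
time_s: 24.23
ee_pos: [0.5974, 0.0244, 0.1207]
tcp_rot: [-3.13, -0.269, -0.0]
force: [0.1, 0.7, -1.7]
gripper_width: 0.0556
```

Call:
{"method": "move_arm", "body": {
  "series": [
    [[0,0,-1,0],[0,0,-2,0],[0,0,-3,0],[0,0,-3,0],[0,0,-3,0]]
  ]
}}

```text
time_s: 24.65
ee_pos: [0.5975, 0.0244, 0.118]
tcp_rot: [3.13, 0.269, 0.001]
force: [-0.8, 0.8, 4.3]
gripper_width: 0.0553
```

Run:
```python
from h import *
s=status.get_state()
print(s['gripper_width'],s['ee_pos'],s['force'])
save(camera('scene'),'z_scene',(250,200,490,440),2.5)
```

```text
0.05532533493848316 [0.59754148 0.02441185 0.11800708] [-0.77689156  0.77466008  4.29348096]
```

View pics/z_scene.png

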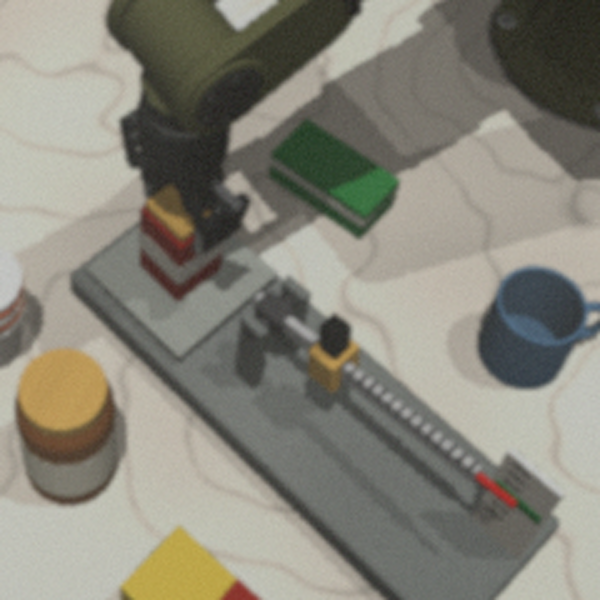

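Bottomed out (Fz +4.3 N). I'll release, then rise.

Call:
{"method": "move_arm", "body": {
  "series": [
    [[0,0,0,0],[0,0,0,0],[0,0,0,0],[0,0,0,0],[0,0,10,0],[0,0,35,0],[0,0,65,0],[0,0,100,0],[0,0,120,0],[0,0,120,0]]
  ],
  "gripper": 80
}}

```text
time_s: 25.53
ee_pos: [0.5988, 0.0244, 0.2437]
tcp_rot: [3.129, 0.269, 0.013]
force: [0.0, -0.5, 0.1]
gripper_width: 0.0796
```

Run:
```python
from h import *
s=status.get_state()
print(s['gripper_width'],s['ee_pos'],s['force'])
save(camera('wrist'),'A_wrist')
save(camera('scene'),'A_scene',(250,200,490,440),2.5)
t=camera('top')
for c in('scene','top'):
  print(c,[(round(r['conf'],2),np.round(r['uv'],1)) for r in pinpoint('poise_knob',c)][:2],[(round(r['conf'],2),np.round(r['uv'],1)) for r in pinpoint('pointer_tip',c)][:2])
```

```text
0.07960537305599531 [0.59875541 0.02437472 0.24373282] [ 0.04370695 -0.46348129  0.11023273]
scene [(0.88, array([384.6, 333.2]))] [(0.72, array([451.8, 402. ]))]
top [(0.69, array([195.2, 220.1]))] [(0.79, array([112.6, 240.8])), (0.35, array([221.3, 224.4]))]
```

View pics/A_wrist.png

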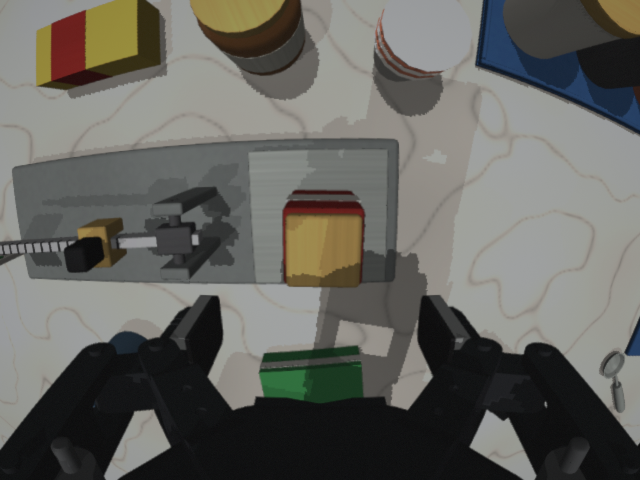

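View pics/A_scene.png

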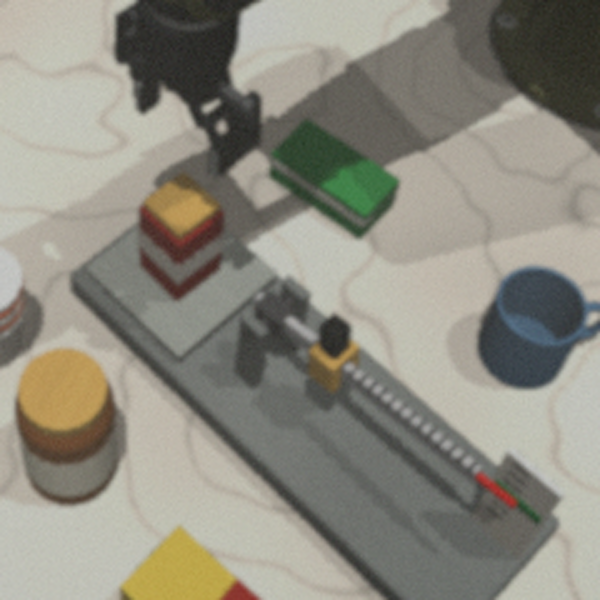

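Run:
```python
from h import *
np.set_printoptions(precision=4,suppress=True)
s=status.get_state()
P=np.array([watz(u,.170,s) for u in((285,212),(361,212),(360,285),(286,285))]);
yd=np.array([np.cos(np.radians(100.2)),np.sin(np.radians(100.2))]);xd=np.array([yd[1],-yd[0]])
pc=np.array([.5965,.0255]); c=P.mean(0)[:2]
print('tin',c,'rel',(c-pc)@xd,(c-pc)@yd)
k,e=tri('scene',(384.6,333.2),'top',(195.2,220.1)); t,e2=tri('scene',(451.8,402),'top',(112.6,240.8))
f=pc+115*yd/1e3
for q in(k,t): print(q,'rel fulcrum x,y',(q[:2]-f)@xd,(q[:2]-f)@yd,e,e2)
# knob top corners in wrist view
for u in((67,243),(101,236)): 
  p=watz(u,.178,s); print(p,(p[:2]-f)@xd,(p[:2]-f)@yd)
```

```text
tin [0.5986 0.023 ] rel 0.0016193131968435235 -0.0028026476334686635
[0.5611 0.1981 0.1666] rel fulcrum x,y -0.004224805075412348 0.06115137490533772 0.006981850323763472 0.011547599995192946
[0.5255 0.3824 0.144 ] rel fulcrum x,y -0.0066583607355945075 0.24881413804160887 0.006981850323763472 0.011547599995192946
[0.5735 0.205  0.178 ] 0.009180156998455867 0.06575393415785973
[0.584  0.1738 0.178 ] 0.013999531961869446 0.033119702438524086
```

Call:
{"method": "move_arm", "body": {
  "series": [
    [[0,0,10,0],[-2,10,20,0],[-6,30,20,0],[-11,60,20,0],[-17,95,20,0],[-23,125,20,0],[-28,150,20,0],[-31,168,20,0],[-32,175,20,0],[-32,175,20,0],[-32,175,20,0]]
  ],
  "gripper": 40
}}

```text
time_s: 26.8
ee_pos: [0.5655, 0.1992, 0.2581]
tcp_rot: [3.13, 0.269, 0.001]
force: [-0.2, -0.4, 0.1]
gripper_width: 0.0401
```

Run:
```python
from h import *
s=status.get_state()
print(s['gripper_width'],s['ee_pos'],s['tcp_rot'])
im=camera('wrist');save(im,'B_wrist')
print([(r['conf'],r['uv'],watz(r['uv'],.174,s)) for r in pinpoint('poise_knob','wrist')][:2])
```

```text
0.04008331225089618 [0.56549501 0.19918485 0.25812714] [3.12989269e+00 2.69376079e-01 6.41079525e-04]
[(0.63, [318.8, 248.0], array([0.56257628, 0.19976012, 0.174     ]))]
```

View pics/B_wrist.png

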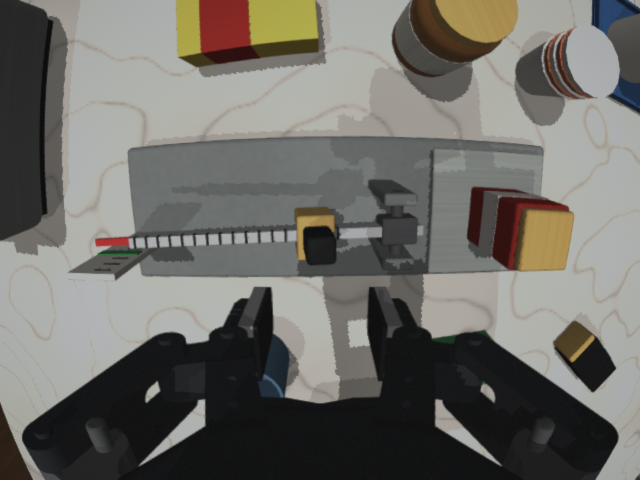

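Call:
{"method": "move_arm", "body": {
  "series": [
    [[-1,1,-20,0],[-2,1,-45,0],[-2,1,-65,0],[-2,1,-80,0],[-2,1,-88,0],[-2,1,-88,0],[-2,1,-88,0]]
  ]
}}

```text
time_s: 27.48
ee_pos: [0.5638, 0.1999, 0.1703]
tcp_rot: [-3.13, -0.268, -0.001]
force: [-0.5, 0.6, 0.1]
gripper_width: 0.0401
```

Call:
{"method": "move_arm", "body": {
  "series": [
    [[0,0,0,0],[0,0,0,0],[0,0,0,0]]
  ],
  "gripper": 26,
  "force": 20
}}

```text
time_s: 27.73
ee_pos: [0.5637, 0.2004, 0.1706]
tcp_rot: [-3.13, -0.269, -0.002]
force: [-0.1, 0.1, -0.4]
gripper_width: 0.0258
```

Run:
```python
from h import *
s=status.get_state()
print(s['gripper_width'],s['ee_pos'],s['force'])
save(camera('wrist'),'C_wrist',(160,180,480,420),2)
save(camera('scene'),'C_scene',(330,270,480,430),4)
```

```text
0.02576898365134448 [0.56370523 0.20044129 0.170569  ] [-0.1362329   0.11399778 -0.37135417]
```

View pics/C_wrist.png

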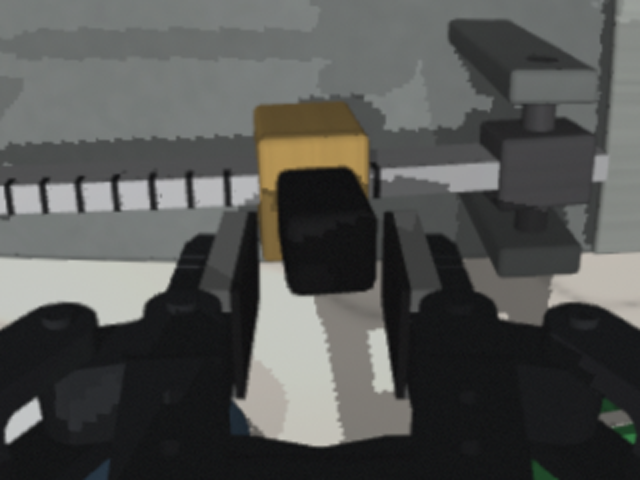

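View pics/C_scene.png

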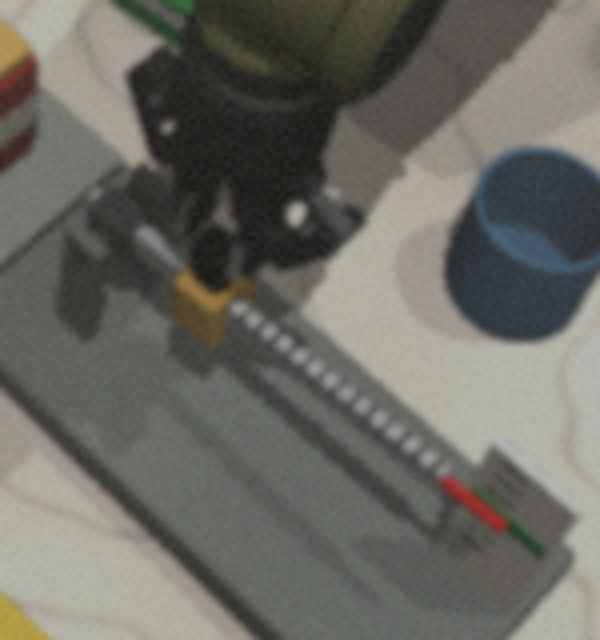

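Call:
{"method": "move_arm", "body": {
  "series": [
    [[-1,5,0,0],[-2,10,0,0],[-3,16,0,0],[-4,22,0,0],[-5,28,0,0],[-6,34,0,0],[-7,39,0,0],[-7,39,0,0],[-7,36,0,0],[-6,35,0,0],[-6,35,0,0],[-6,35,0,0],[-6,35,0,0],[-6,35,0,0],[-6,35,0,0]]
  ]
}}

```text
time_s: 29.08
ee_pos: [0.5574, 0.2354, 0.1697]
tcp_rot: [3.13, 0.269, 0.0]
force: [-0.2, -0.3, -0.2]
gripper_width: 0.0257
```

Run:
```python
from h import *
s=status.get_state()
print(s['gripper_width'],s['ee_pos'],s['force'])
save(camera('wrist'),'D_wrist',(40,180,440,420),2)
save(camera('scene'),'D_scene',(330,270,480,430),4)
```

```text
0.02570057711022042 [0.55743015 0.23535427 0.16969023] [-0.17382977 -0.30431326 -0.15633304]
```

View pics/D_wrist.png

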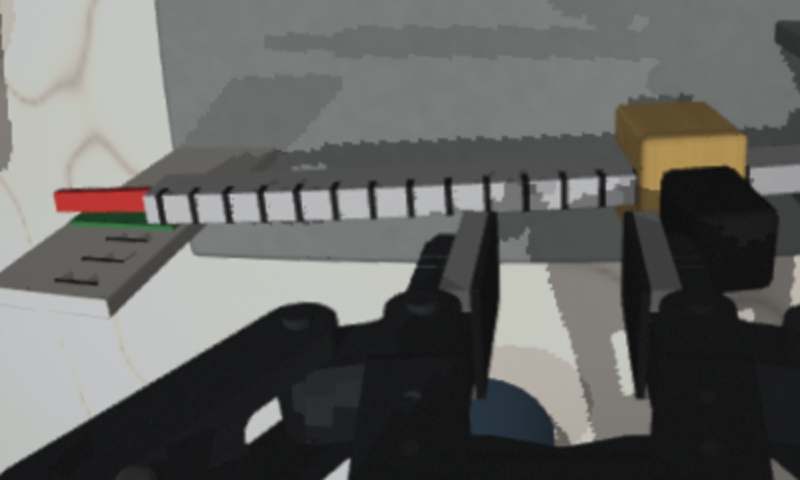

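View pics/D_scene.png

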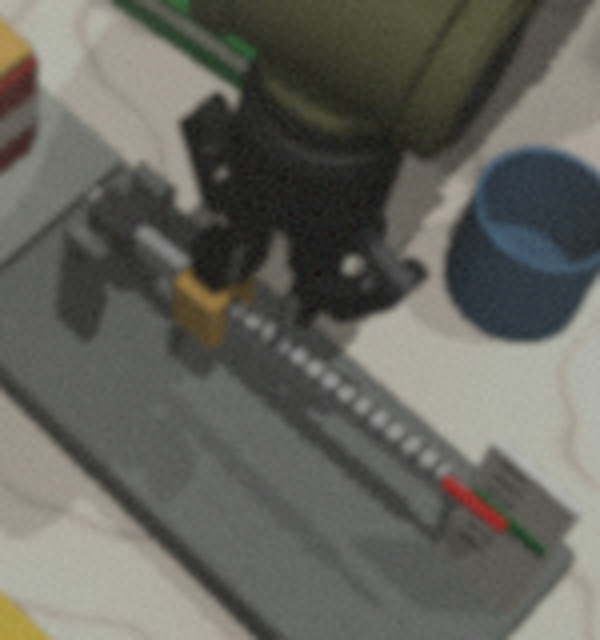

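Run:
```python
from h import *
np.set_printoptions(precision=4,suppress=True)
i=camera_info('wrist');K=np.array(i['K']);T=np.array(i['T_tool_cam'])
def d(uv):
    a,b=(uv[0]-K[0,2])/K[0,0],(uv[1]-K[1,2])/K[1,1]; th=np.hypot(a,b)
    return T[:3,:3]@np.array([np.sin(th)*a/th,-np.sin(th)*b/th,-np.cos(th)])
u,v=d((287.5,286)),d((352.5,286))
r=.0257/np.linalg.norm(u-v); print(T[:3,3]+u*r,T[:3,3]+v*r)
u,v=d((280,378)),d((361,378))
r=.0257/np.linalg.norm(u-v); print(T[:3,3]+u*r,T[:3,3]+v*r)
s=status.get_state()
for p in([0,0,.011],[0,0,0],[0,0,-.02]): 
  c=np.linalg.inv(T)@np.r_[p,1];x,y,z=c[0],-c[1],-c[2];th=np.arctan2(np.hypot(x,y),z);ph=np.arctan2(y,x);print(p,320+371*th*np.cos(ph),241+371*th*np.sin(ph))
```

```text
[ 0.0131 -0.0132 -0.0214] [ 0.0131  0.0125 -0.0214]
[-0.0026 -0.0131 -0.0608] [-0.0026  0.0126 -0.0609]
[0, 0, 0.011] 320.95670314511267 285.3300781240635
[0, 0, 0] 321.0225466875454 294.39327370612693
[0, 0, -0.02] 321.1634236984209 313.9030213638132
```

Call:
{"method": "move_arm", "body": {
  "series": [
    [[0,0,10,0],[2,-15,15,0],[5,-30,15,0],[6,-36,12,0],[6,-36,0,0],[6,-36,-10,0],[6,-36,-18,0],[6,-36,-23,0],[6,-36,-23,0],[6,-36,-23,0]]
  ],
  "gripper": 32
}}

```text
time_s: 30.02
ee_pos: [0.5632, 0.1997, 0.1463]
tcp_rot: [3.13, 0.27, -0.001]
force: [-0.7, -1.0, 0.2]
gripper_width: 0.0321
```

Run:
```python
from h import *
s=status.get_state()
print(s['gripper_width'],s['ee_pos'],s['force'])
save(camera('wrist'),'E_wrist',(160,180,480,420),2)
save(camera('scene'),'E_scene',(330,270,480,430),4)
```

```text
0.03207062699746377 [0.56324775 0.19974388 0.14630648] [-0.65816234 -1.01149578  0.17034072]
```

View pics/E_wrist.png

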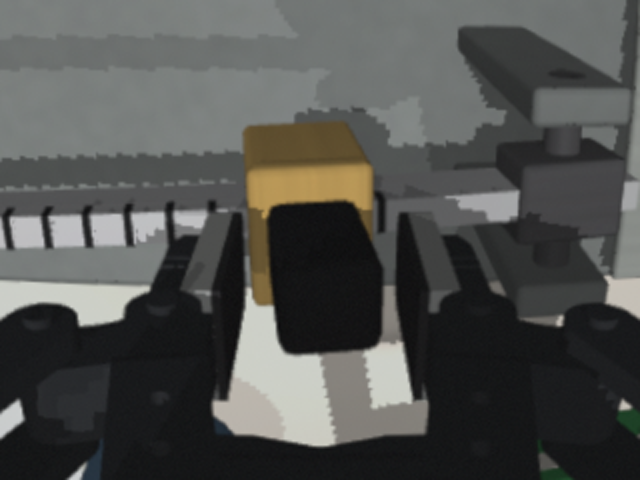

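View pics/E_scene.png

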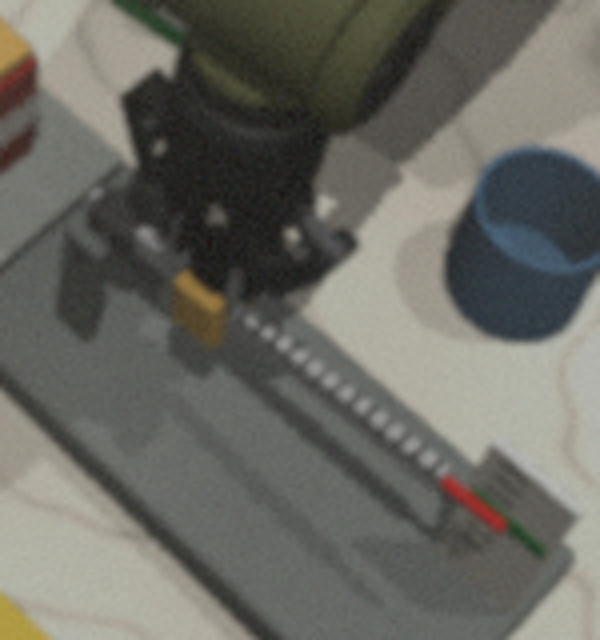

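Call:
{"method": "move_arm", "body": {
  "series": [
    [[0,0,0,0],[0,0,0,0],[-1,5,0,0],[-2,10,0,0],[-3,16,0,0],[-4,22,0,0],[-5,28,0,0],[-6,34,0,0],[-7,39,0,0],[-7,39,0,0],[-7,37,0,0],[-6,36,0,0],[-6,36,0,0],[-6,36,0,0],[-6,36,0,0],[-6,36,0,0],[-6,36,0,0],[-6,36,0,0]]
  ],
  "gripper": 26
}}

```text
time_s: 31.62
ee_pos: [0.5574, 0.2353, 0.1467]
tcp_rot: [3.13, 0.269, 0.0]
force: [0.1, 0.7, 0.3]
gripper_width: 0.0262
```

Run:
```python
from h import *
s=status.get_state()
print(s['gripper_width'],s['ee_pos'],s['force'])
save(camera('wrist'),'F_wrist',(40,180,440,420),2)
save(camera('scene'),'F_scene',(330,270,480,430),4)
```

```text
0.026222099500661778 [0.55743318 0.23534941 0.14668938] [0.05695627 0.74002192 0.28225963]
```

View pics/F_wrist.png

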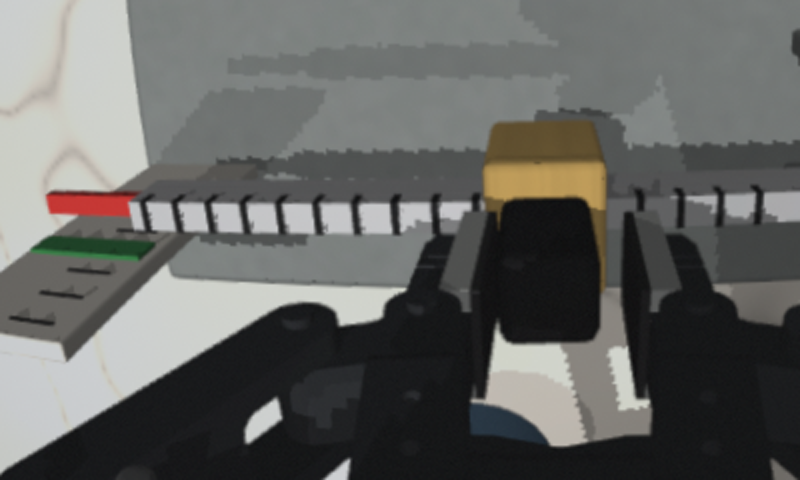

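View pics/F_scene.png

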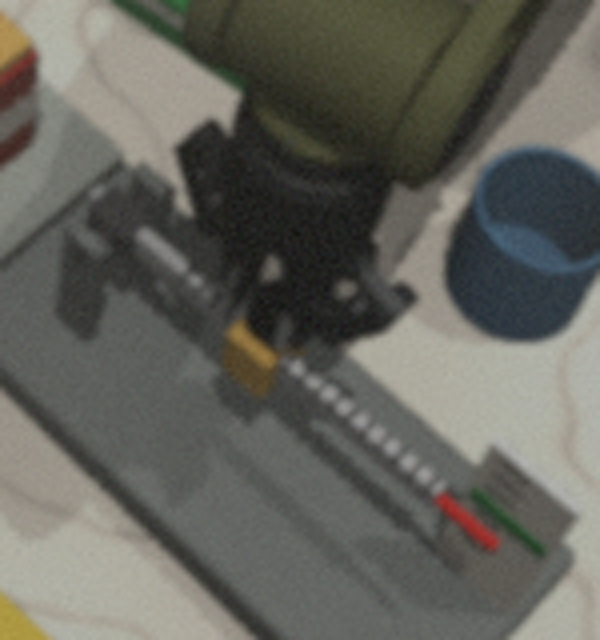

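```bash
cat > beam.py <<'E'
from h import *
yd=np.array([np.cos(np.radians(100.2)),np.sin(np.radians(100.2)),0]);xd=np.array([yd[1],-yd[0],0])
f=np.array([.5965,.0255,.125])+.115*yd
def tip(b): return f+.25*np.cos(b)*yd+np.array([0,0,.25*np.sin(b)])
E
python3 - <<'E'
from beam import *
np.set_printoptions(precision=1,suppress=True)
s=status.get_state()
for b in(.12,.08,.06,.04,.02,0,-.02,-.04,-.06,-.12): print(b,proj('scene',tip(b)),wproj(tip(b),s))
for z in(-.0055,0,.0055): print('mark',proj('scene',tip(0)-.022*xd+np.array([0,0,z])),wproj(tip(0)-.022*xd+np.array([0,0,z]),s))
E
```

```text
0.12 [453.8 402.2] [ 44.4 290. ]
0.08 [453.1 404.6] [ 53.4 283.3]
0.06 [452.6 405.7] [ 57.9 280.2]
0.04 [452.1 406.7] [ 62.4 277.2]
0.02 [451.6 407.7] [ 66.8 274.3]
0 [451.1 408.7] [ 71.3 271.5]
-0.02 [450.5 409.6] [ 75.8 268.8]
-0.04 [449.8 410.5] [ 80.2 266.1]
-0.06 [449.2 411.3] [ 84.7 263.6]
-0.12 [447.  413.5] [ 98.  256.6]
mark [457.4 402.3] [ 83.1 300.9]
mark [458.  401.2] [ 78.6 304.4]
mark [458.7 400.2] [ 74.  308.1]
```

Run:
```python
from beam import *
np.set_printoptions(precision=1,suppress=True)
s=dict(status.get_state()); s['ee_pos']=np.array([.55743,.23535,.1697])
for b in(.12,.1): print(b,wproj(tip(b),s))
print('mark',wproj(tip(0)-.022*xd,s))
```

```text
0.12 [ 67.1 275.5]
0.1 [ 71.  272.6]
mark [ 96.5 290.6]
```

Call:
{"method": "move_arm", "body": {
  "series": [
    [[-1,4,0,0],[-1,8,0,0],[-2,12,0,0],[-3,15,0,0],[-3,16,0,0],[-3,16,0,0],[-3,16,0,0],[-3,14,0,0],[-2,13,0,0],[-2,13,0,0],[-2,13,0,0],[-2,13,0,0],[-2,13,0,0],[-2,13,0,0],[-2,13,0,0],[-2,13,0,0]]
  ]
}}

```text
time_s: 33.05
ee_pos: [0.5554, 0.2484, 0.1467]
tcp_rot: [3.13, 0.269, -0.0]
force: [0.1, 0.4, -0.2]
gripper_width: 0.0258
```

Run:
```python
from beam import *
np.set_printoptions(precision=1,suppress=True)
s=status.get_state()
print(s['gripper_width'],s['ee_pos'],s['force'])
save(camera('wrist'),'G_wrist',(20,180,420,420),2)
save(camera('scene'),'G_scene',(330,270,480,430),4)
for b in(.04,.02,0,-.02,-.04): print(b,proj('scene',tip(b))+[2.4,-.2],wproj(tip(b),s)+[.4,5])
```

```text
0.02584775880115762 [0.6 0.2 0.1] [ 0.1  0.4 -0.2]
0.04 [454.5 406.5] [ 79.4 283.4]
0.02 [454.  407.5] [ 83.7 280.4]
0 [453.5 408.5] [ 88.1 277.5]
-0.02 [452.9 409.4] [ 92.4 274.7]
-0.04 [452.2 410.3] [ 96.8 272. ]
```

View pics/G_wrist.png

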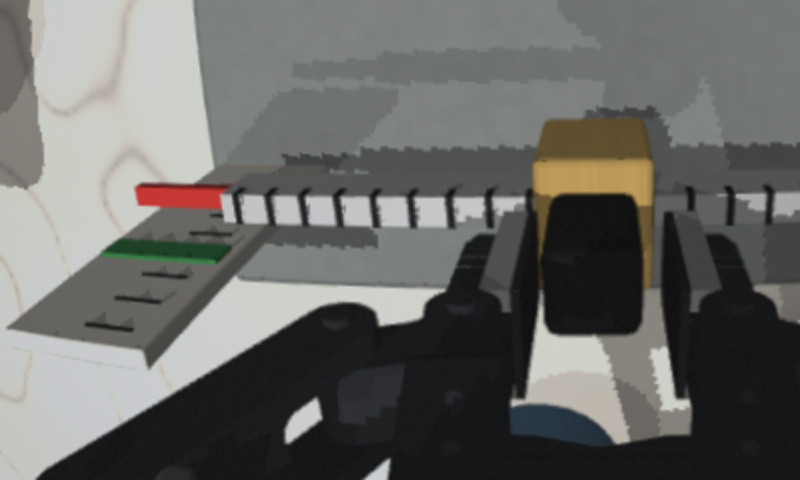

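View pics/G_scene.png

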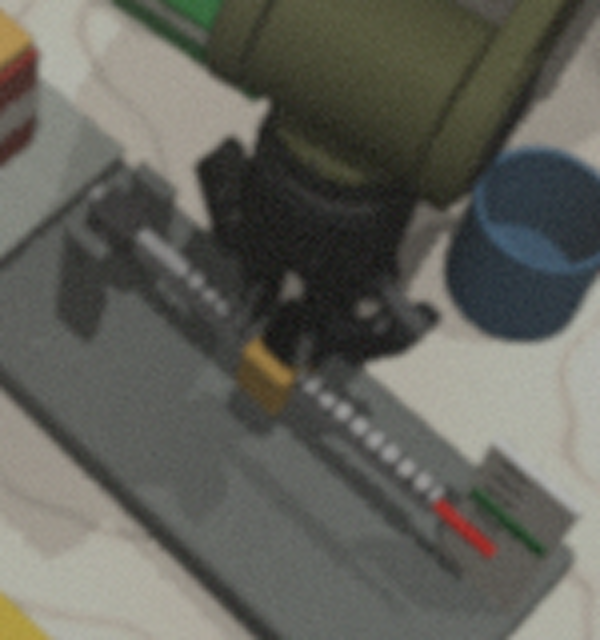

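Call:
{"method": "move_arm", "body": {
  "series": [
    [[0,0,3,0],[0,0,10,0],[0,0,25,0],[0,0,50,0],[0,0,80,0],[0,0,100,0],[0,0,100,0],[0,0,100,0],[0,0,100,0],[0,0,100,0]]
  ]
}}

```text
time_s: 33.98
ee_pos: [0.5551, 0.2483, 0.2456]
tcp_rot: [3.13, 0.269, -0.003]
force: [0.2, -0.3, 0.1]
gripper_width: 0.026
```

Run:
```python
from beam import *
np.set_printoptions(precision=1,suppress=True)
s=status.get_state()
print(s['ee_pos']*1e3)
save(camera('wrist'),'H_wrist',(60,160,380,400),2.5)
camera('scene');save(camera('scene'),'H_scene',(420,370,480,430),10)
save(camera('top'),'H_top',(100,160,330,290),3)
for b in(.04,.02,0,-.02,-.04): print(b,proj('scene',tip(b))+[2.4,-.2],wproj(tip(b),s)+[.4,5])
print('mark',wproj(tip(0)-.022*xd,s),proj('scene',tip(0)-.022*xd))
```

```text
[555.1 248.3 245.6]
0.04 [454.5 406.5] [148.2 238.9]
0.02 [454.  407.5] [150.6 237.4]
0 [453.5 408.5] [153.  235.9]
-0.02 [452.9 409.4] [155.5 234.4]
-0.04 [452.2 410.3] [158. 233.]
mark [155.8 256.2] [458.  401.2]
```

View pics/H_wrist.png

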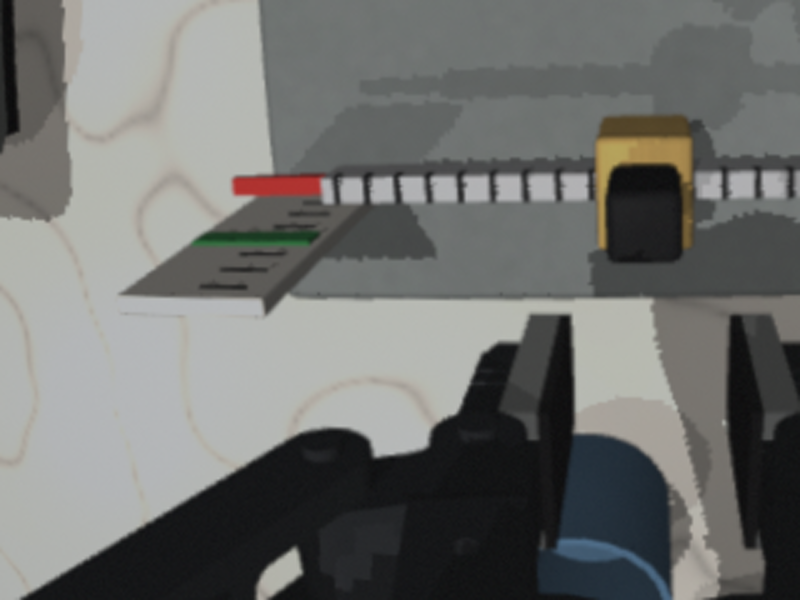

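View pics/H_scene.png

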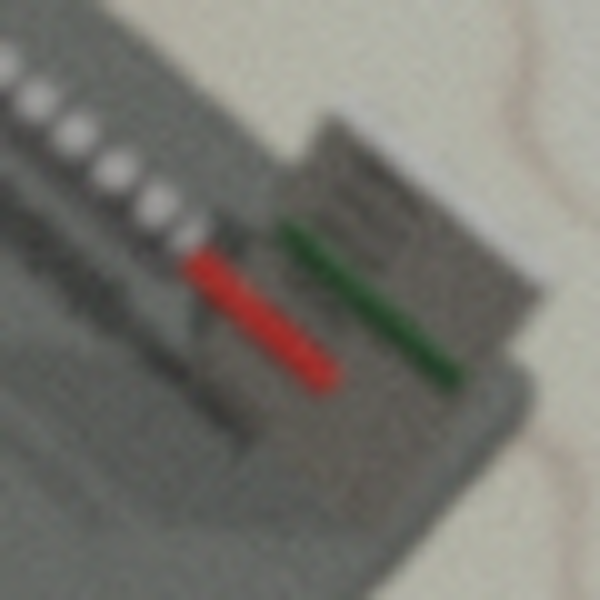

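View pics/H_top.png

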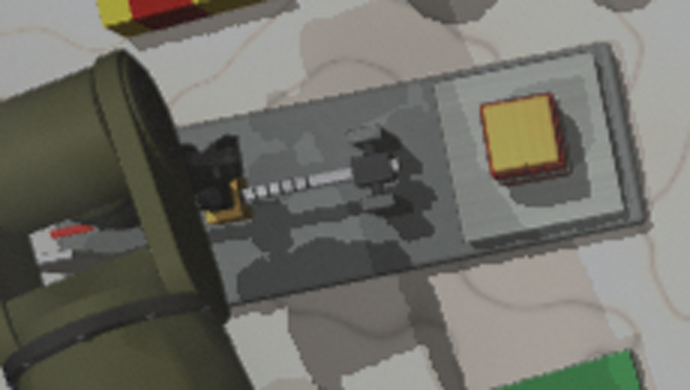

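Run:
```python
from beam import *
from scipy.optimize import least_squares
np.set_printoptions(precision=4,suppress=True)
s=dict(status.get_state())
G=dict(s);G['ee_pos']=np.array([.5554,.2484,.1467])
def tri2(g,h,sc=None):
    def r(p):
        v=[wproj(p,G)-g,wproj(p,s)-h]
        if sc is not None: v.append(proj('scene',p)-sc)
        return np.concatenate(v)
    q=least_squares(r,[.53,.38,.125]);return q.x,q.fun.round(1)
def loc(p): d=p-f; return d@xd,d@yd,p[2]
for n,g,h,sc in(('tip',(88.5,277.5),(153.2,234.4),(453.5,407.8)),('mark',(103.5,305),(162,255.6),(457.2,400.3)),('redinner',(20+228/2,180+193/2),(60+322/2.5,160+186/2.5),(420+19.2,370+25.2))):
    for S in(None,sc):
        p,e=tri2(np.array(g),np.array(h),S); print(n,p,np.array(loc(p)),e)
```

```text
tip [0.5291 0.384  0.1256] [-0.0029  0.2497  0.1256] [-0.1 -0.1  0.1  0.2]
tip [0.528  0.3853 0.1234] [-0.0037  0.2512  0.1234] [ 0.1 -0.1 -0.3  0.6 -0.9  0.4]
mark [0.5101 0.3769 0.1208] [-0.0228  0.2461  0.1208] [-0.1 -0.2  0.2  0.2]
mark [0.5094 0.3776 0.1196] [-0.0234  0.2469  0.1196] [-0.  -0.1 -0.   0.5 -0.6  0.4]
redinner [0.5328 0.3549 0.1185] [-0.0044  0.2205  0.1185] [ 0.3  0.4 -0.4 -0.6]
redinner [0.5347 0.3528 0.1231] [-0.0029  0.2181  0.1231] [-0.   1.   0.2 -0.9 -0.4  1.1]
```

Call:
{"method": "move_arm", "body": {
  "series": [
    [[10,12,0,0],[25,35,0,0],[42,65,0,0],[58,90,0,0],[65,106,-10,0],[67,112,-25,0],[67,112,-38,0],[67,112,-40,0],[67,112,-40,0],[67,112,-40,0]]
  ]
}}

```text
time_s: 35.02
ee_pos: [0.6225, 0.3599, 0.2074]
tcp_rot: [-3.13, -0.268, -0.001]
force: [0.3, 0.0, -0.0]
gripper_width: 0.0259
```

Run:
```python
from beam import *
np.set_printoptions(precision=4,suppress=True)
s=status.get_state()
print(s['ee_pos']*1e3, s['tcp_rot'])
im=camera('wrist');save(im,'I_wrist');save(im,'I_wristz',(220,150,400,290),4.4)
print(wproj(tip(0),s),wproj(tip(.02),s),wproj(tip(-.02),s),[wproj(tip(0)-.022*xd+np.array([0,0,z]),s) for z in(-.0055,0,.0055)])
```

```text
[622.477  359.9013 207.4146] [-3.1299 -0.2681 -0.0009]
[267.8513 352.1575] [267.1025 355.6976] [268.7082 348.7215] [array([270.639 , 371.2352]), array([269.8504, 375.2023]), array([269.0403, 379.2877])]
```

View pics/I_wrist.png

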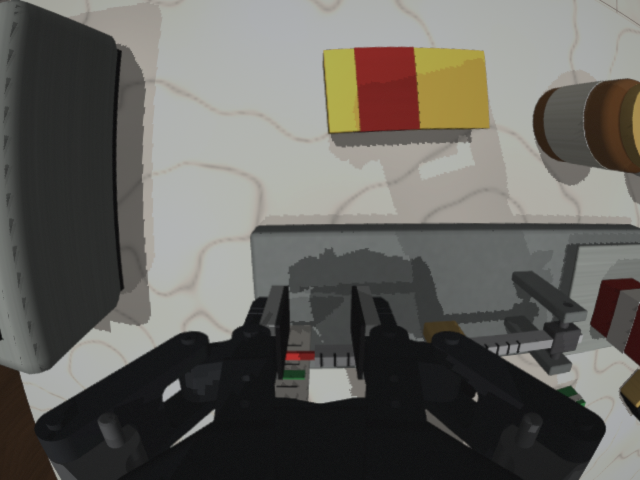

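View pics/I_wristz.png

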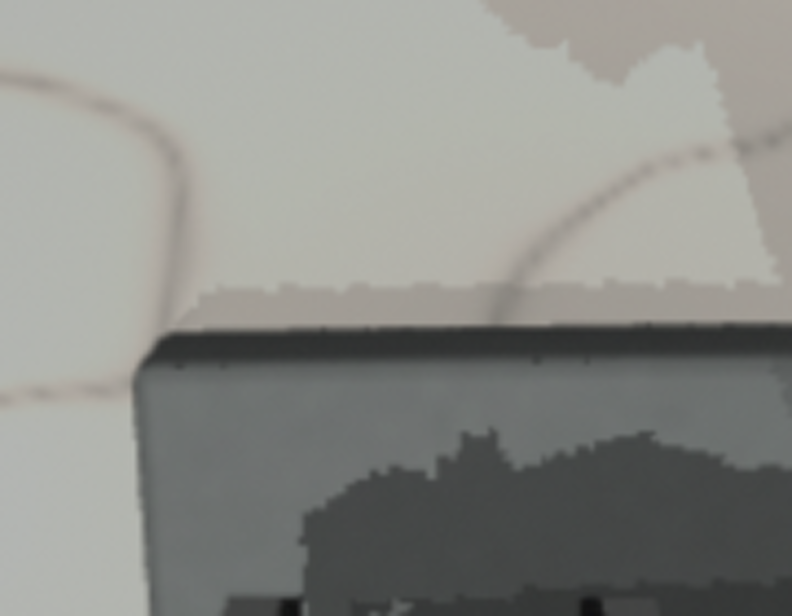

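Run:
```python
from beam import *
np.set_printoptions(precision=2,suppress=True)
s=status.get_state()
im=camera('wrist');save(im,'J_wrist',(260,310,350,400),6.6)
a=im.astype(int)
R=(a[...,0]>a[...,1]*1.8)&(a[...,0]>80); Gm=(a[...,1]>a[...,0]*1.5)&(a[...,1]>40)
for n,M in(('red',R),('green',Gm)):
  M=M.copy();M[:310]=0;M[400:]=0;M[:,:260]=0;M[:,350:]=0
  ys,xs=np.where(M);
  for c in range(284,316,4):
    r=ys[xs==c]; print(n,c,(r.min(),r.max(),r.mean()) if len(r) else None)
# predicted centre line of pointer and mark rows at columns
for b in(-.02,0,.02,.04):
  q=[wproj(f+t*yd*np.cos(b)+np.array([0,0,t*np.sin(b)]),s) for t in(.225,.235)]; print(b,q)
for z in(-.0055,0,.0055): print('mark',z,[wproj(f+t*yd-.022*xd+np.array([0,0,z]),s) for t in (.225,.235)])
```

```text
red 284 None
red 288 (np.int64(352), np.int64(359), np.float64(355.5))
red 292 (np.int64(352), np.int64(359), np.float64(355.5))
red 296 (np.int64(352), np.int64(359), np.float64(355.5))
red 300 (np.int64(353), np.int64(359), np.float64(356.0))
red 304 (np.int64(353), np.int64(359), np.float64(356.0))
red 308 (np.int64(353), np.int64(359), np.float64(356.0))
red 312 (np.int64(353), np.int64(359), np.float64(356.0))
green 284 (np.int64(370), np.int64(378), np.float64(374.0))
green 288 (np.int64(370), np.int64(378), np.float64(374.0))
green 292 (np.int64(370), np.int64(378), np.float64(374.0))
green 296 (np.int64(370), np.int64(378), np.float64(374.0))
green 300 (np.int64(370), np.int64(378), np.float64(374.0))
green 304 (np.int64(371), np.int64(378), np.float64(373.8333333333333))
green 308 None
green 312 None
-0.02 [array([301.12, 349.4 ]), array([288.17, 349.17])]
0 [array([300.8 , 352.52]), array([287.64, 352.42])]
0.02 [array([300.59, 355.73]), array([287.23, 355.76])]
0.04 [array([300.49, 359.01]), array([286.93, 359.19])]
mark -0.0055 [array([301.94, 371.63]), array([289.45, 371.52])]
mark 0 [array([301.66, 375.63]), array([288.96, 375.5 ])]
mark 0.0055 [array([301.36, 379.74]), array([288.46, 379.6 ])]
```

View pics/J_wrist.png

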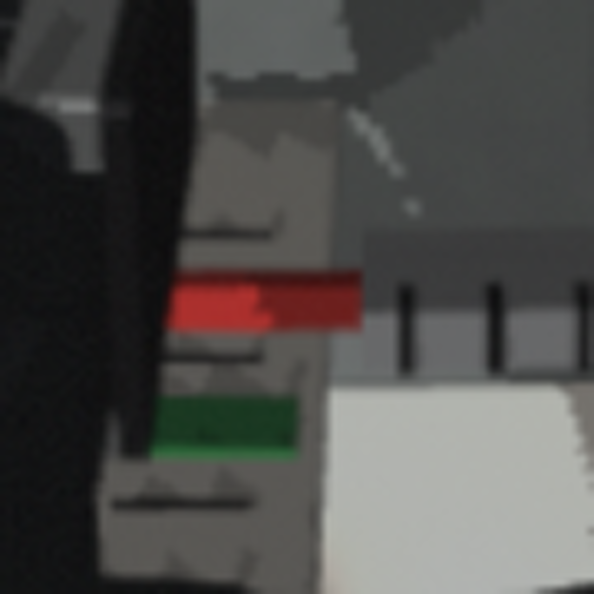

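Call:
{"method": "move_arm", "body": {
  "series": [
    [[0,0,15,0],[0,0,40,0],[0,0,60,0],[0,0,60,0],[0,0,60,0],[0,0,60,0],[0,0,60,0],[0,0,60,0]]
  ]
}}

```text
time_s: 35.78
ee_pos: [0.6222, 0.3603, 0.2657]
tcp_rot: [3.13, 0.269, -0.002]
force: [-0.4, 0.1, -0.0]
gripper_width: 0.026
```

Run:
```python
from h import *
save(camera('scene'),'K_scene')
s=status.get_state();print(s['force'],s['time_s'])
```

```text
[ 0.0622029  -0.21806359 -0.50530344] 35.8333
```

View pics/K_scene.png

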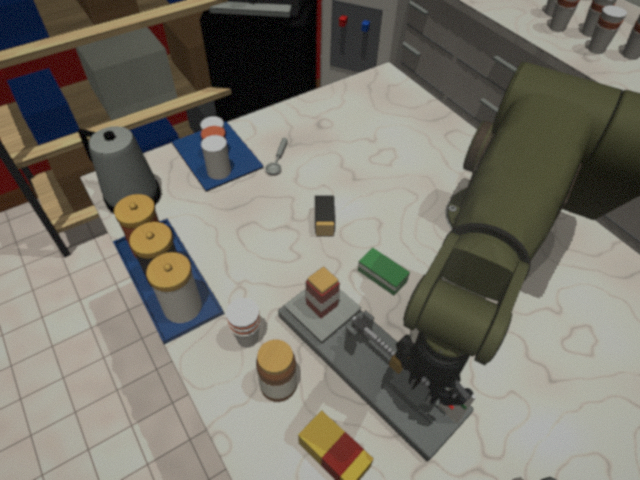

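The scene view shows the tin upright on the platform (~(322,292)). The spoon, boxes, jar and cups are where they started. The arm hides the mug here, but I never worked near it. I'm handing the job in.

```bash
python3 -c "
from h import *
print(manip.close_job())"
```

```text
the job is handed in; nothing more can be done
None
```

The tin stands upright on the scale's platform, the poise is set with my hand off it, and I handed the job in at about 36 s of the 72 s allowed. No verdict was reported, so the numbers below are my own measurements.

**What I did:**
- **Righting the tin:** I gripped the red tin near its lid and swung it upright with short jerks of the arm. I then stood it on the counter and let go.
- **Setting it on the scale:** I took it again and lowered it onto the platform until the platform reached its stop. The wrist then read about 4 N upward, and I let go.
- **Setting the poise:** I pushed it outward with the fingers loosely either side of the knob, in two pushes, then lifted the hand clear.

**Last checks:**
- **Tin:** Just after I released it, its base centre was about 3 mm from the platform's centre. It still stood upright in the final picture.
- **Pointer:** The views gave a beam tilt of 0 to +0.01 rad, inside the ±0.022 limit. This only holds if the green mark's face sits about 3.6 mm nearer the beam than the stated 22 mm. The view taken when the beam should have been at its upper stop supports that offset. Taking 22 mm as given, two views read about 0.03 and 0.055 rad, which would be outside the mark.
- **Other things:** The spoon, boxes, jar, cups and black tin look unmoved. The arm hid the mug in the last picture, but an earlier one showed it in place.

**What went wrong on the way:**
- The tin slipped out of the gripper once, falling about 3 cm flat onto the counter.
- One attempt to grip the tin and the first pass at the poise knob missed. The fingertips sat roughly 20 mm higher than the stated tool geometry, so I corrected for it.

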